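# Pack two sets of plaster castings

### The job

Pack two orders of plaster castings from the bench: into the three-bay tray the door set, laid out as it goes over the door, with the keystone in the middle bay and a square corner block in each end bay; into the two-bay tray the ceiling set, the large round rosette in one bay and the acanthus leaf in the other. Set each casting down gently, never letting it drop, face up and flat on the tray's floor, and leave the small rosette and the egg-and-dart length where they lie.

Things in the scene. Friction and masses are not known exactly. Their poses are not given: they have to be found in the camera images.
- block_a_mid (a point): One of two identical square corner blocks of off-white plaster: 54 x 54 mm, 24 mm thick, a raised 6 mm border and a carved flower on top making it 32 mm high, lying face up on the bench (0.1 kg). Its four plain sides, up to 24 mm high, are parallel to its x and y axes and are what to grip. Origin at its centre, half-way up; z is up out of its moulded face.
- block_b_mid (a point): The other square corner block, same as the first; the two are interchangeable. Origin at its centre, half-way up; z is up out of its moulded face.
- keystone_mid (a point): Keystone of off-white plaster lying face up (0.13 kg): a wedge 60 mm long along its x, 56 mm wide at the capped +x end and 38 mm at the -x end, 34 mm thick (38 mm at the cap), three ribs on its face. Its two end faces, 60 mm apart and square to x, are parallel and best to grip; the flanks taper. Origin at its centre, half-way up; z is up out of its moulded face.
- rosette_large_mid (a point): Large round rosette of off-white plaster, face up: a disc 60 mm in diameter with plain upright sides 20 mm high, petals and a boss on top, 32 mm high overall (0.1 kg). Origin at its centre, half-way up; z is up out of its moulded face.
- leaf_mid (a point): Acanthus leaf of off-white plaster, face up (0.08 kg): 80 mm long along its x with the pointed tip at +x, 44 mm wide along y, body 20 mm thick, 30 mm high at the midrib. Its sides are straight, parallel and 44 mm apart from x = -26 to x = +18 mm, with the flat sides square to y: grip there. Origin at its centre, half-way up; z is up out of its moulded face.
- tray_three: Three-bay packing tray, birch plywood with grey felt floor, fixed on the bench. 264 mm long along its x, 138 mm wide along its y, 24 mm high; walls and partitions 6 mm thick. Floor of the bays 6 mm above the bench. Each bay is 80 mm along x by 126 mm along y; bay centres at x = -86, 0 and +86 mm, y = 0. Origin at the centre of the underside, z up. It may lie to the robot's left or right.
- tray_two: Two-bay packing tray of the same make, fixed on the bench. 246 mm long along its x, 138 mm wide along its y, 24 mm high; walls and partition 6 mm thick. Floor of the bays 6 mm above the bench. Each bay is 114 mm along x by 126 mm along y; bay centres at x = -60 and +60 mm, y = 0. Origin at the centre of the underside, z up. It lies on the opposite side from the three-bay tray.
- rosette_small_mid (a point): Small round rosette of off-white plaster, 40 mm in diameter and 24 mm high, face up on the bench. Not part of either set: stays where it lies. Origin at its centre, half-way up.
- eggdart_mid (a point): Short straight length of egg-and-dart moulding of off-white plaster, 84 mm long along its x, 30 mm wide, 24 mm high, face up on the bench. Not part of either set: stays where it lies. Origin at its centre, 11 mm above its underside. Also lying among the castings, not listed: a wooden sanding block (70 x 38 x 26 mm), a green bowl (72 mm wide, 42 mm high) and a round blue mould (74 mm wide, 20 mm high), about 25 mm or more clear of every casting.
Not all that is in view belongs to the job. Leave any black, purple or yellow look-alike of the part that bears block_b_mid alone.

How it is judged:
By the outcome, as a careful person would: the job done as asked, in the order asked, and still so for the second after the job is handed in, with the robot touching nothing.
It also fails if it takes over 115 s, if anything falls off the work surface, if the arm or the gripper's body presses on something with over 40 N, if the wrist force passes 120 N, or if a joint passes its speed limit or range.

### The arm

A 6-joint arm with a two-finger parallel gripper is mounted at the origin on the work surface. World frame = base frame: x ahead of the robot, y to its left, z up, the work surface at z = 0. Lengths are in m, angles in rad, forces in N, time in s.
With the tool pointing down it reaches from about 0.375 to 0.9 m from the base axis. Payload 3.1 kg.
Tool frame: the origin (TCP) lies where the fingers leave the gripper's body, on its centre line; the fingertips stand 73 mm ahead of it and the grasp point (between the pads) lies 54 mm ahead of it; z points along the fingers, y is the line along which they close (so a half turn about z gives the same grasp; the last joint's range is limited). The gripper opens to 85 mm and grips with 20 to 120 N. Pads are 22 mm wide; open, the fingers measure 114 mm over their backs; the gripper's body (76 mm by 85 mm) begins 54 mm behind the grasp point. The pads swing forward as they close: fully open they stand 13 mm farther back than shut.
Start: joints at [1.038, 0.527, 1.433, -0, 1.181, -0.178], TCP at [0.217, 0.586, 0.304] pointing down, gripper open.
Joint ranges: [-3.08, 3.08], [-0.75, 2.2], [0.22, 2.44], [-1.43, 4.57], [0, 2.65], [-2.85, 2.85]. Speed limits (rad/s): [2.79, 2.79, 3.14, 3.14, 3.14, 3.14].

### API

Orientations are given as a unit quaternion [x, y, z, w].
In Python, from station import manip gives the robot as it stands.
- The arm moves only by the shell command python3 -m crank 'ROWS' [FORCE]. ROWS is JSON, a list of rows, each an object with "dp": the shift along the tool's x, y, z normalised to -1 to 1, where 1 is 50 cm, a list of three; "delta_rot": the turn, a rotation vector about the tool's x, y, z normalised to -1 to 1, where 1 is 2 pi rad, a list of three; "fingers": the opening, from -1 (shut) to 1 (fully open). A call has 1 to 12 rows; each row shifts and turns the commanded pose from where the row before left it, along the tool's axes as they then stand; what a row does not reach is not made up. A row lasts 1/12 s, in which the tool goes at most 41.7 mm and 7.16 degrees, less where a joint would pass 70% of its speed; a pose out of reach is approached as far as the arm can. A call with a number of a shift or a turn outside -1 to 1 is refused whole. A call with a gripper value outside its range is refused whole. The fingers move at their own pace and stop on an object; FORCE is the grip in N (left out, the last holds). Time passes only in rows, so rows that do not move let the fingers close. It gives the time, the measured TCP pose, the force, the opening and the grip force at its end, in the units of the state.
- manip.sense(): the state, without advancing time (a new reading comes with each control period).
- manip.snapshot(name): name is "scene" or "top" or "wrist"; returns (picture, depth): 480x640x3 uint8, red, green, blue; 480x640 float32, m along the optical axis (not along the pixel's ray), 0 where there is no reading.
- manip.camera_model(name): a dict with "fx", "fy", "cx", "cy" (pixels), "origin" and "attitude" of the camera in the world. Camera axes: x right, y up, looking along -z (the intrinsics and any distortion apply to the point x, -y, -z); pixel columns grow to the right and rows downward; lengths in m; the calibration is good to about 2 mm. The wrist camera is an equidistant fisheye: a pixel r from the principal point sees the ray r / f radians off the axis. A picture is of the moment at which its call begins: read the wrist's pose just before it. camera_model takes no time and is no camera call; for the wrist camera it gives the pose at the moment of the call.
- manip.sign_off(): hands the job in; it is judged then, once.
The state is a dict: "t": time; "q": joint angles; "qd": joint speeds; "tau": joint torques, N m; "tcp_pos": TCP position; "tool_rot": TCP orientation; "force": force on the tool from outside, world axes, zero at the start; "ft_torque": the same for the moment, N m; "finger_gap": opening from 0.0 (shut) to 1.0 (fully open); "gripper_force": force on a finger pad.
Only numpy, scipy, OpenCV 4.12 (cv2) and the standard library are available. Lean on these libraries where they do the work, as an engineer would, in place of code of your own. Each camera call takes 0.05 s, during which the arm holds its last target. There are 200 camera calls.

## Working session

There is one attempt and no reset: what is moved stays moved. The work goes in short steps, Python scripts to look and compute and a shell command to move; the robot and the scene stay as the last step left them, time stands still between calls to the robot, and variables do not carry over. Pictures are saved under pics/ and viewed, at most 14 in all, crops included, and the job is handed in when it is done.

```bash
mkdir -p pics; ls; cat > h.py <<'E'
import numpy as np,cv2
from scipy.spatial.transform import Rotation as R
from station import manip
def snap(n):
    p,d=manip.snapshot(n); m=manip.camera_model(n); np.savez(f'{n}.npz',p=p,d=d,m=np.array(m,dtype=object)); return p,d,m
def load(n):
    z=np.load(f'{n}.npz',allow_pickle=True); return z['p'],z['d'],z['m'].item()
def att(m):
    a=np.array(m['attitude']); return a if a.shape==(3,3) else R.from_quat(a).as_matrix()
def ray(m,u,v):
    return np.stack([(u-m['cx'])/m['fx'],-(v-m['cy'])/m['fy'],-np.ones_like(u)],-1)
def cloud(m,d):
    v,u=np.mgrid[:d.shape[0],:d.shape[1]].astype(float)
    return ray(m,u,v)*d[...,None]@att(m).T+np.array(m['origin'])
def at_z(m,u,v,z):
    r=att(m)@ray(m,np.float64(u),np.float64(v)); o=np.array(m['origin']); return o+r*(z-o[2])/r[2]
E
python3 - <<'E'
from h import *
for n in('top','scene'):
    p,d,m=snap(n); cv2.imwrite(f'pics/{n}0.png',p[...,::-1]); print(n,m)
print(manip.sense())
E
```

```text
pics
top {'fx': 529.4226705624553, 'fy': 529.4226705624553, 'cx': 321.45139710518566, 'cy': 235.93253990883318, 'origin': array([ 0.39179781, -0.0197974 ,  0.98694089]), 'attitude': array([ 0.05427789, -0.04582054, -0.70179345,  0.70883027])}
scene {'fx': 592.7209062468844, 'fy': 592.7209062468844, 'cx': 305.75895995849646, 'cy': 232.26321763016057, 'origin': array([1.10707709, 0.89809481, 0.91874612]), 'attitude': array([0.12640264, 0.41382816, 0.86699596, 0.24715711])}
{'t': 0.1, 'q': array([ 1.03750907e+00,  5.28370973e-01,  1.43379224e+00,  1.30713447e-05,
        1.18141023e+00, -1.78515762e-01]), 'qd': array([ 0.00054573, -0.00196643, -0.00285427,  0.00081526, -0.00068892,
        0.00026274]), 'tau': array([ 5.65660157e-04, -4.43307853e+01, -1.78588897e+01, -1.69621248e-04,
        3.85206207e-03,  2.38007357e-05]), 'tcp_pos': array([0.21682392, 0.58563728, 0.30302696]), 'tool_rot': array([ 1.76459310e-01,  9.84307437e-01, -9.26224593e-04, -3.50754323e-04]), 'force': array([ 0.6006389 , -0.48894938, -0.17032547]), 'ft_torque': array([0.02561161, 0.04589797, 0.02782088]), 'gripper_force': 0.0, 'finger_gap': 1.0018921735466852}
```

View pics/top0.png

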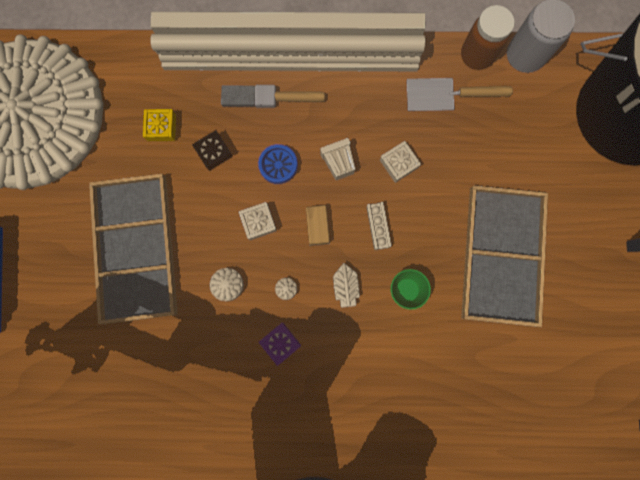

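View pics/scene0.png

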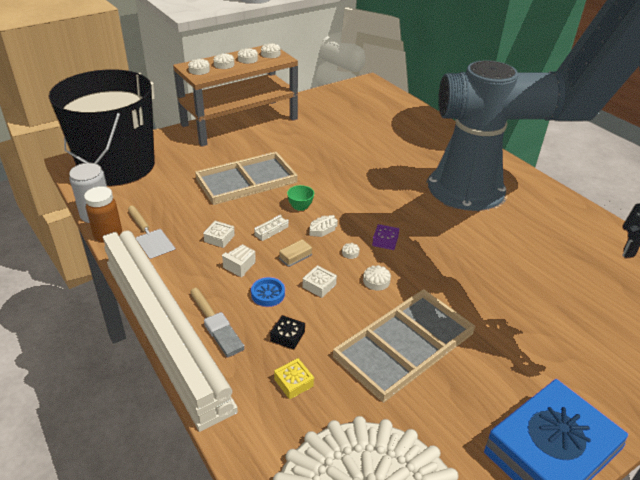

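The top view shows two blocks, at (257,220) and (401,160), with the keystone at (338,158). The large rosette is at (226,284), the small one at (286,288), the leaf at (346,285) with its tip up, and the egg-and-dart at (378,225). The look-alike blocks are yellow (158,124), black (212,150) and purple (279,343). The off-white blocks at (257,220) and (401,160) match the description, and I'll confirm that in a crop while measuring from depth.

```bash
cat > meas.py <<'E'
from h import *
import sys
def measure(P,p,d,m,roi,zmin):
    u,v,h=roi; s=np.s_[v-h:v+h,u-h:u+h]; X=P[s].reshape(-1,3); ok=(d[s].ravel()>0)&(X[:,2]>zmin)
    Y=X[ok]; r=cv2.minAreaRect((Y[:,:2]*1000).astype(np.float32)); return Y,r
if __name__=='__main__':
    p,d,m=load('top'); P=cloud(m,d)
    print('bench z',np.median(P[300:320,380:440,2]))
    for n,u,v in [('blkA',257,220),('blkB',401,160),('key',338,158),('ros',226,284),('leaf',346,285),('small',286,288),('egg',378,225)]:
        Y,r=measure(P,p,d,m,(u,v,27),.010)
        print(n,len(Y),np.round(r[0],1),np.round(r[1],1),round(r[2],1),'zmax',Y[:,2].max().round(4), 'mean',(Y[:,:2].mean(0)*1000).round(1))
    for n,s in [('t3',np.s_[165:335,80:185]),('t2',np.s_[175:340,455:560])]:
        X=P[s].reshape(-1,3); Y=X[(X[:,2]>.016)&(X[:,2]<.03)]; r=cv2.minAreaRect((Y[:,:2]*1000).astype(np.float32)); print(n,np.round(r[0],1),np.round(r[1],1),round(r[2],1),np.percentile(Y[:,2],90))
    for (u,v) in [(91,184),(163,176),(172,317),(99,322),(475,187),(547,193),(541,325),(466,319)]: print((u,v),at_z(m,u,v,.024).round(4))
    cv2.imwrite('pics/crop0.png',cv2.resize(p[130:320,190:440],(750,570),interpolation=cv2.INTER_CUBIC)[...,::-1])
E
python3 meas.py
```

```text
bench z 0.0006704404197017677
blkA 899 [558.2 112.2] [54.8 54.1] 20.2 zmax 0.0361 mean [557.  111.5]
blkB 903 [ 674.3 -153.5] [54.7 55.3] 34.0 zmax 0.0354 mean [ 672.6 -152.5]
key 914 [675.  -39.3] [61.  55.7] 21.2 zmax 0.0419 mean [674.8 -38. ]
ros 850 [439.9 166. ] [58.8 58.6] 4.2 zmax 0.0355 mean [439.7 164.8]
leaf 850 [441.5 -52.8] [78.1 44.1] 6.9 zmax 0.0332 mean [438.9 -52.8]
small 367 [434.   56.9] [37.8 38.6] 46.3 zmax 0.0291 mean [433.6  57.1]
egg 759 [ 551.8 -112.9] [84.1 30.5] 10.4 zmax 0.0265 mean [ 550.9 -112.7]
t3 [506.4 343.8] [264.8 140.6] 7.6 0.025933665526029548
t2 [ 499.3 -344.8] [140.3 247.1] 84.5 0.02598126583595097
(91, 184) [0.6234 0.4252 0.024 ]
(163, 176) [0.6398 0.2907 0.024 ]
(172, 317) [0.3789 0.2605 0.024 ]
(99, 322) [0.3686 0.3921 0.024 ]
(475, 187) [ 0.6234 -0.2915  0.024 ]
(547, 193) [ 0.6131 -0.4239  0.024 ]
(541, 325) [ 0.372  -0.4014  0.024 ]
(466, 319) [ 0.3811 -0.2681  0.024 ]
```

View pics/crop0.png

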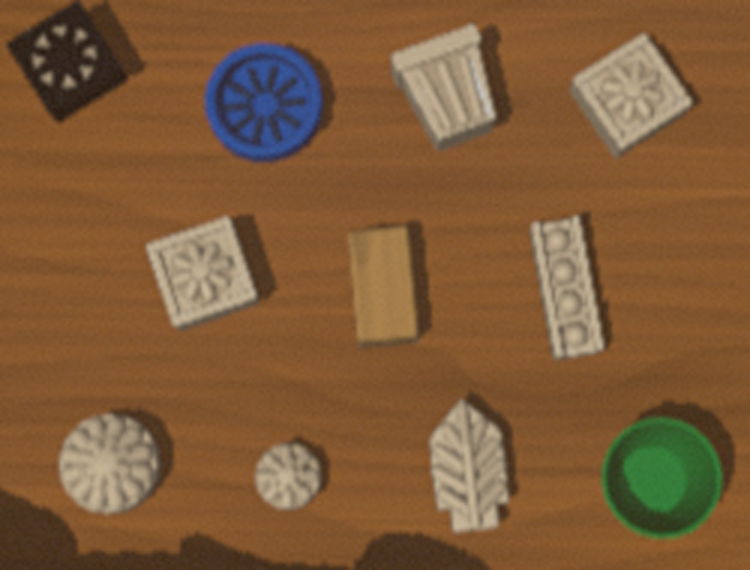

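Only the two off-white squares, at crop (203,272) and (632,93), are 54 mm corner blocks; the black one and the other coloured ones are not. The keystone's cap points up in the image (yaw about 21°), and the leaf's tip is also up. Next is a move planner.

```bash
cat > plan.py <<'E'
import sys
from h import *
# args: x y z(mm, TCP) yyaw(deg): turn about tool z first, then shift; tilt correction too
def plan(x,y,z,yy,s=None):
    s=s or manip.sense(); R0=R.from_quat(s['tool_rot']); a=np.radians(yy)
    Y=np.array([np.cos(a),np.sin(a),0]); Z=np.array([0,0,-1.]); Rt=R.from_matrix(np.stack([np.cross(Y,Z),Y,Z],1))
    d=np.array([x,y,z])/1000-s['tcp_pos']; rv=(R0.inv()*Rt).as_rotvec()/(2*np.pi)
    dt=Rt.inv().apply(d)/.5
    print('t %.2f'%s['t'],'tcp',(s['tcp_pos']*1000).round(1),'gap',round(s['finger_gap'],3),'F',s['force'].round(1),'grip',round(s['gripper_force'],1),'q6',s['q'][5].round(2))
    print(' turn units',rv.round(4),'rows>=%.1f'%(abs(rv[2])/.0198),'| dp units',dt.round(4),'rows>=%.1f'%(np.linalg.norm(dt)/.083))
if __name__=='__main__': plan(*map(float,sys.argv[1:5]))
E
python3 plan.py 675 -39.3 200 21.2
```

```text
t 0.10 tcp [216.8 585.6 303. ] gap 1.002 F [ 0.6 -0.5 -0.2] grip 0.0 q6 -0.18
 turn units [-3.000e-04  1.000e-04  1.346e-01] rows>=6.8 | dp units [-1.4967  0.4024  0.2061] rows>=18.8
```

```bash
python3 -m crank '[{"dp":[0,0,0],"delta_rot":[0,0,0.0168],"fingers":0.8},{"dp":[0,0,0],"delta_rot":[0,0,0.0168],"fingers":0.8},{"dp":[0,0,0],"delta_rot":[0,0,0.0168],"fingers":0.8},{"dp":[0,0,0],"delta_rot":[0,0,0.0168],"fingers":0.8},{"dp":[0,0,0],"delta_rot":[0,0,0.0168],"fingers":0.8},{"dp":[0,0,0],"delta_rot":[0,0,0.0168],"fingers":0.8},{"dp":[0,0,0],"delta_rot":[0,0,0.0168],"fingers":0.8},{"dp":[0,0,0],"delta_rot":[0,0,0.0168],"fingers":0.8},{"dp":[-0.03,0.008,0.004],"delta_rot":[0,0,0],"fingers":0.8},{"dp":[-0.06,0.016,0.008],"delta_rot":[0,0,0],"fingers":0.8},{"dp":[-0.07,0.019,0.01],"delta_rot":[0,0,0],"fingers":0.8},{"dp":[-0.07,0.019,0.01],"delta_rot":[0,0,0],"fingers":0.8}]' 30
python3 -m crank '[{"dp":[-0.07,0.019,0.01],"delta_rot":[0,0,0],"fingers":0.8},{"dp":[-0.07,0.019,0.01],"delta_rot":[0,0,0],"fingers":0.8},{"dp":[-0.07,0.019,0.01],"delta_rot":[0,0,0],"fingers":0.8},{"dp":[-0.07,0.019,0.01],"delta_rot":[0,0,0],"fingers":0.8},{"dp":[-0.07,0.019,0.01],"delta_rot":[0,0,0],"fingers":0.8},{"dp":[-0.07,0.019,0.01],"delta_rot":[0,0,0],"fingers":0.8},{"dp":[-0.07,0.019,0.01],"delta_rot":[0,0,0],"fingers":0.8},{"dp":[-0.07,0.019,0.01],"delta_rot":[0,0,0],"fingers":0.8},{"dp":[-0.07,0.019,0.01],"delta_rot":[0,0,0],"fingers":0.8},{"dp":[-0.07,0.019,0.01],"delta_rot":[0,0,0],"fingers":0.8},{"dp":[-0.07,0.019,0.01],"delta_rot":[0,0,0],"fingers":0.8},{"dp":[-0.07,0.019,0.01],"delta_rot":[0,0,0],"fingers":0.8}]'
python3 plan.py 675 -39.3 150 21.2
```

```text
t: 1.1
tcp_pos: [0.2881, 0.4884, 0.2873]
tool_rot: [0.562, 0.827, -0.0, 0.0]
force: [-0.4, -0.0, 0.6]
finger_gap: 0.902
gripper_force: 0.0
t: 2.1
tcp_pos: [0.5467, 0.1376, 0.2274]
tool_rot: [0.563, 0.826, -0.0, -0.0]
force: [1.0, 1.1, -0.2]
finger_gap: 0.902
gripper_force: 0.0
t 2.10 tcp [546.7 137.6 227.4] gap 0.902 F [ 1.   1.1 -0.2] grip 0.0 q6 -0.32
 turn units [-0.0002 -0.      0.0006] rows>=0.0 | dp units [-0.4227  0.1114  0.1547] rows>=5.6
```

```bash
python3 -m crank '[{"dp":[-0.07,0.019,0.026],"delta_rot":[0,0,0],"fingers":0.8},{"dp":[-0.07,0.019,0.026],"delta_rot":[0,0,0],"fingers":0.8},{"dp":[-0.07,0.019,0.026],"delta_rot":[0,0,0],"fingers":0.8},{"dp":[-0.07,0.019,0.026],"delta_rot":[0,0,0],"fingers":0.8},{"dp":[-0.06,0.016,0.026],"delta_rot":[0,0,0],"fingers":0.8},{"dp":[-0.03,0.008,0.02],"delta_rot":[0,0,0],"fingers":0.8},{"dp":[0,0,0],"delta_rot":[0,0,0],"fingers":0.8},{"dp":[0,0,0],"delta_rot":[0,0,0],"fingers":0.8},{"dp":[0,0,0],"delta_rot":[0,0,0],"fingers":0.8}]'
python3 plan.py 675 -39.3 73 21.2
python3 - <<'E'
from h import *
p,d,m=snap('wrist'); cv2.imwrite('pics/w1.png',p[...,::-1])
E
```

```text
t: 2.85
tcp_pos: [0.6588, -0.013, 0.1529]
tool_rot: [0.564, 0.826, -0.0, -0.001]
force: [0.6, 0.4, 1.1]
finger_gap: 0.901
gripper_force: 0.0
t 2.85 tcp [658.8 -13.  152.9] gap 0.901 F [0.6 0.4 1.1] grip 0.0 q6 -0.56
 turn units [-0.0003 -0.0002  0.0005] rows>=0.0 | dp units [-0.0608  0.0112  0.1598] rows>=2.1
```

View pics/w1.png

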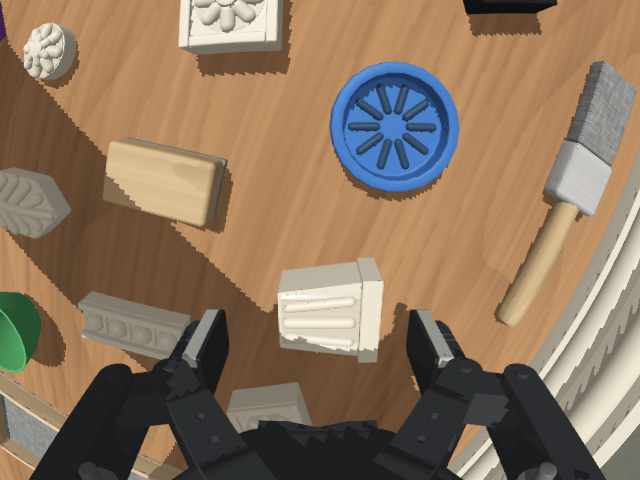

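The keystone sits at (330,310) between the open fingers at (215,345) and (430,340), with the cap to the right. The last shift will centre it.

```bash
python3 -m crank '[{"dp":[-0.03,0.0056,0],"delta_rot":[0,0,0],"fingers":0.8},{"dp":[-0.0308,0.0056,0],"delta_rot":[0,0,0],"fingers":0.8},{"dp":[0,0,0.03],"delta_rot":[0,0,0],"fingers":0.8},{"dp":[0,0,0.03],"delta_rot":[0,0,0],"fingers":0.8},{"dp":[0,0,0.03],"delta_rot":[0,0,0],"fingers":0.8},{"dp":[0,0,0.02],"delta_rot":[0,0,0],"fingers":0.8},{"dp":[0,0,0],"delta_rot":[0,0,0],"fingers":0.8},{"dp":[0,0,0],"delta_rot":[0,0,0],"fingers":0.8}]'
python3 plan.py 675 -39.3 73 21.2
```

```text
t: 3.57
tcp_pos: [0.6764, -0.04, 0.0979]
tool_rot: [0.564, 0.826, -0.0, -0.0]
force: [0.9, 0.2, -0.4]
finger_gap: 0.895
gripper_force: 0.0
t 3.57 tcp [676.4 -40.   97.9] gap 0.895 F [ 0.9  0.2 -0.4] grip 0.0 q6 -0.6
 turn units [-0.0001 -0.      0.0004] rows>=0.0 | dp units [ 0.0024 -0.0021  0.0498] rows>=0.6
```

```bash
python3 -m crank '[{"dp":[0.002,-0.002,0.024],"delta_rot":[0,0,0],"fingers":0.8},{"dp":[0,0,0.022],"delta_rot":[0,0,0],"fingers":0.8},{"dp":[0,0,0],"delta_rot":[0,0,0],"fingers":0.8},{"dp":[0,0,0],"delta_rot":[0,0,0],"fingers":0.3},{"dp":[0,0,0],"delta_rot":[0,0,0],"fingers":0.0},{"dp":[0,0,0],"delta_rot":[0,0,0],"fingers":0.0},{"dp":[0,0,0],"delta_rot":[0,0,0],"fingers":0.0},{"dp":[0,0,0],"delta_rot":[0,0,0],"fingers":0.0},{"dp":[0,0,0],"delta_rot":[0,0,0],"fingers":0.0},{"dp":[0,0,0],"delta_rot":[0,0,0],"fingers":0.0}]' 40
python3 plan.py 505 343 180 97
```

```text
t: 4.4
tcp_pos: [0.6751, -0.0398, 0.0749]
tool_rot: [0.564, 0.826, -0.0, -0.0]
force: [-0.3, -0.0, -1.7]
finger_gap: 0.698
gripper_force: 45.1
t 4.40 tcp [675.1 -39.8  74.9] gap 0.698 F [-0.3 -0.  -1.7] grip 45.1 q6 -0.6
 turn units [-0.     -0.     -0.2103] rows>=10.6 | dp units [ 0.2443  0.8013 -0.2102] rows>=10.4
```

```bash
python3 -m crank '[{"dp":[0,0,-0.015],"delta_rot":[0,0,0],"fingers":0.0},{"dp":[0,0,-0.035],"delta_rot":[0,0,0],"fingers":0.0},{"dp":[0,0,-0.016],"delta_rot":[0,0,-0.0175],"fingers":0.0},{"dp":[0,0,-0.016],"delta_rot":[0,0,-0.0175],"fingers":0.0},{"dp":[0,0,-0.016],"delta_rot":[0,0,-0.0175],"fingers":0.0},{"dp":[0,0,-0.016],"delta_rot":[0,0,-0.0175],"fingers":0.0},{"dp":[0,0,-0.016],"delta_rot":[0,0,-0.0175],"fingers":0.0},{"dp":[0,0,-0.016],"delta_rot":[0,0,-0.0175],"fingers":0.0},{"dp":[0,0,-0.016],"delta_rot":[0,0,-0.0175],"fingers":0.0},{"dp":[0,0,-0.016],"delta_rot":[0,0,-0.0175],"fingers":0.0},{"dp":[0,0,-0.016],"delta_rot":[0,0,-0.0175],"fingers":0.0},{"dp":[0,0,-0.016],"delta_rot":[0,0,-0.0175],"fingers":0.0}]'
python3 -m crank '[{"dp":[0,0,0],"delta_rot":[0,0,-0.0175],"fingers":0.0},{"dp":[0,0,0],"delta_rot":[0,0,-0.0175],"fingers":0.0},{"dp":[0.008,0.025,0],"delta_rot":[0,0,0],"fingers":0.0},{"dp":[0.0153,0.05,0],"delta_rot":[0,0,0],"fingers":0.0},{"dp":[0.0153,0.05,0],"delta_rot":[0,0,0],"fingers":0.0},{"dp":[0.0153,0.05,0],"delta_rot":[0,0,0],"fingers":0.0},{"dp":[0.0153,0.05,0],"delta_rot":[0,0,0],"fingers":0.0},{"dp":[0.0153,0.05,0],"delta_rot":[0,0,0],"fingers":0.0},{"dp":[0.0153,0.05,0],"delta_rot":[0,0,0],"fingers":0.0},{"dp":[0.0153,0.05,0],"delta_rot":[0,0,0],"fingers":0.0},{"dp":[0.0153,0.05,0],"delta_rot":[0,0,0],"fingers":0.0},{"dp":[0.0153,0.05,0],"delta_rot":[0,0,0],"fingers":0.0}]'
python3 -m crank '[{"dp":[0.0153,0.05,0],"delta_rot":[0,0,0],"fingers":0.0},{"dp":[0.0153,0.05,0],"delta_rot":[0,0,0],"fingers":0.0},{"dp":[0.0153,0.05,0],"delta_rot":[0,0,0],"fingers":0.0},{"dp":[0.0153,0.05,0],"delta_rot":[0,0,0],"fingers":0.0},{"dp":[0.0153,0.05,0],"delta_rot":[0,0,0],"fingers":0.0},{"dp":[0.0153,0.05,0],"delta_rot":[0,0,0],"fingers":0.0},{"dp":[0.008,0.03,0],"delta_rot":[0,0,0],"fingers":0.0},{"dp":[0,0,0],"delta_rot":[0,0,0],"fingers":0.0},{"dp":[0,0,0],"delta_rot":[0,0,0],"fingers":0.0},{"dp":[0,0,0],"delta_rot":[0,0,0],"fingers":0.0}]'
python3 plan.py 505 343 90 97
python3 - <<'E'
from h import *
p,d,m=snap('wrist'); cv2.imwrite('pics/w2.png',p[...,::-1])
E
```

```text
t: 5.4
tcp_pos: [0.675, -0.0397, 0.1809]
tool_rot: [0.047, 0.999, -0.0, 0.0]
force: [-0.2, -0.2, -1.5]
finger_gap: 0.699
gripper_force: 45.2
t: 6.4
tcp_pos: [0.5728, 0.1891, 0.1802]
tool_rot: [-0.059, 0.998, 0.0, -0.0]
force: [1.3, 0.2, -1.1]
finger_gap: 0.702
gripper_force: 45.2
t: 7.23
tcp_pos: [0.5046, 0.345, 0.1801]
tool_rot: [-0.06, 0.998, -0.0, -0.0]
force: [-0.7, -0.2, -1.0]
finger_gap: 0.698
gripper_force: 45.2
t 7.23 tcp [504.6 345.  180.1] gap 0.698 F [-0.7 -0.2 -1. ] grip 45.2 q6 -1.27
 turn units [-0.0001 -0.     -0.0004] rows>=0.0 | dp units [-0.0002 -0.004   0.1801] rows>=2.2
```

View pics/w2.png

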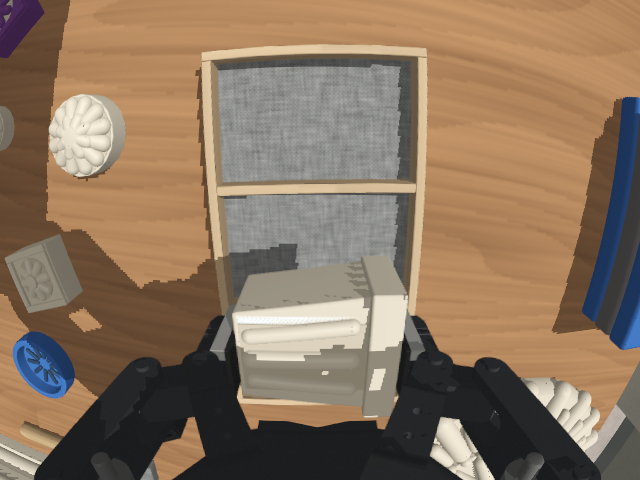

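The keystone is held squarely at (320,335), over the middle bay and aligned with the tray (walls at x≈215 and 410).

```bash
python3 -m crank '[{"dp":[0,-0.004,0.02],"delta_rot":[0,0,0],"fingers":0.0},{"dp":[0,0,0.04],"delta_rot":[0,0,0],"fingers":0.0},{"dp":[0,0,0.04],"delta_rot":[0,0,0],"fingers":0.0},{"dp":[0,0,0.04],"delta_rot":[0,0,0],"fingers":0.0},{"dp":[0,0,0.03],"delta_rot":[0,0,0],"fingers":0.0},{"dp":[0,0,0.016],"delta_rot":[0,0,0],"fingers":0.0},{"dp":[0,0,0.008],"delta_rot":[0,0,0],"fingers":0.0},{"dp":[0,0,0],"delta_rot":[0,0,0],"fingers":0.0},{"dp":[0,0,0],"delta_rot":[0,0,0],"fingers":0.0}]'
python3 -m crank '[{"dp":[0,0,0.002],"delta_rot":[0,0,0],"fingers":0.0},{"dp":[0,0,0],"delta_rot":[0,0,0],"fingers":0.0}]'
python3 -m crank '[{"dp":[0,0,0.001],"delta_rot":[0,0,0],"fingers":0.0},{"dp":[0,0,0],"delta_rot":[0,0,0],"fingers":0.0}]'
```

```text
t: 8.03
tcp_pos: [0.5058, 0.3429, 0.0832]
tool_rot: [-0.06, 0.998, 0.0, 0.0]
force: [-0.1, -0.5, -0.8]
finger_gap: 0.697
gripper_force: 45.2
t: 8.2
tcp_pos: [0.5058, 0.3434, 0.0828]
tool_rot: [-0.06, 0.998, 0.0, 0.001]
force: [0.7, -0.2, -1.2]
finger_gap: 0.696
gripper_force: 45.2
t: 8.37
tcp_pos: [0.5054, 0.3433, 0.0819]
tool_rot: [-0.06, 0.998, 0.0, 0.0]
force: [1.1, 0.2, -1.1]
finger_gap: 0.695
gripper_force: 45.2
```

```bash
python3 -m crank '[{"dp":[0,0,0.001],"delta_rot":[0,0,0],"fingers":0.0},{"dp":[0,0,0],"delta_rot":[0,0,0],"fingers":0.0}]'
python3 -m crank '[{"dp":[0,0,0.001],"delta_rot":[0,0,0],"fingers":0.0},{"dp":[0,0,0],"delta_rot":[0,0,0],"fingers":0.0}]'
python3 -m crank '[{"dp":[0,0,0.001],"delta_rot":[0,0,0],"fingers":0.0},{"dp":[0,0,0],"delta_rot":[0,0,0],"fingers":0.0}]'
```

```text
t: 8.53
tcp_pos: [0.5052, 0.3432, 0.081]
tool_rot: [-0.06, 0.998, 0.0, 0.0]
force: [0.0, -0.6, -1.5]
finger_gap: 0.695
gripper_force: 45.2
t: 8.7
tcp_pos: [0.5053, 0.3432, 0.0807]
tool_rot: [-0.06, 0.998, 0.0, 0.0]
force: [-0.7, -0.3, 1.0]
finger_gap: 0.694
gripper_force: 45.4
t: 8.87
tcp_pos: [0.5053, 0.3432, 0.0807]
tool_rot: [-0.06, 0.998, 0.0, 0.0]
force: [-2.2, -1.0, 4.9]
finger_gap: 0.694
gripper_force: 46.0
```

```bash
python3 -m crank '[{"dp":[0,0,0],"delta_rot":[0,0,0],"fingers":0.5},{"dp":[0,0,0],"delta_rot":[0,0,0],"fingers":0.6},{"dp":[0,0,0],"delta_rot":[0,0,0],"fingers":0.7},{"dp":[0,0,0],"delta_rot":[0,0,0],"fingers":0.7},{"dp":[0,0,-0.01],"delta_rot":[0,0,0],"fingers":0.7},{"dp":[0,0,-0.03],"delta_rot":[0,0,0],"fingers":0.7},{"dp":[0,0,-0.04],"delta_rot":[0,0,0],"fingers":0.7},{"dp":[0,0,-0.04],"delta_rot":[0,0,0],"fingers":0.7},{"dp":[0,0,-0.04],"delta_rot":[0,0,0],"fingers":0.7},{"dp":[0,0,-0.02],"delta_rot":[0,0,0],"fingers":0.7},{"dp":[0,0,0],"delta_rot":[0,0,0],"fingers":0.7},{"dp":[0,0,0],"delta_rot":[0,0,0],"fingers":0.7}]' 
python3 plan.py 558 112 130 110.2
```

```text
t: 9.87
tcp_pos: [0.5053, 0.3432, 0.1702]
tool_rot: [-0.06, 0.998, 0.0, 0.0]
force: [-0.3, -0.3, -0.9]
finger_gap: 0.851
gripper_force: 0.0
t 9.87 tcp [505.3 343.2 170.2] gap 0.851 F [-0.3 -0.3 -0.9] grip 0.0 q6 -1.28
 turn units [ 0.      0.0002 -0.037 ] rows>=1.9 | dp units [ 0.0607 -0.4703  0.0805] rows>=5.8
```

```bash
python3 -m crank '[{"dp":[0,0,0],"delta_rot":[0,0,-0.0185],"fingers":0.6},{"dp":[0,0,0],"delta_rot":[0,0,-0.0185],"fingers":0.6},{"dp":[0.004,-0.03,0.01],"delta_rot":[0,0,0],"fingers":0.6},{"dp":[0.0084,-0.065,0.01],"delta_rot":[0,0,0],"fingers":0.6},{"dp":[0.0084,-0.065,0.01],"delta_rot":[0,0,0],"fingers":0.6},{"dp":[0.0084,-0.065,0.01],"delta_rot":[0,0,0],"fingers":0.6},{"dp":[0.0084,-0.065,0.01],"delta_rot":[0,0,0],"fingers":0.6},{"dp":[0.0084,-0.065,0.01],"delta_rot":[0,0,0],"fingers":0.6},{"dp":[0.0084,-0.065,0.01],"delta_rot":[0,0,0],"fingers":0.6},{"dp":[0.006,-0.05,0.01],"delta_rot":[0,0,0],"fingers":0.6},{"dp":[0,0,0],"delta_rot":[0,0,0],"fingers":0.6},{"dp":[0,0,0],"delta_rot":[0,0,0],"fingers":0.6}]' 
python3 plan.py 558 112 74 110.2
python3 - <<'E'
from h import *
p,d,m=snap('wrist'); cv2.imwrite('pics/w3.png',p[...,::-1])
E
```

```text
t: 10.87
tcp_pos: [0.5575, 0.1099, 0.1283]
tool_rot: [-0.173, 0.985, 0.0, -0.002]
force: [0.2, -0.8, -0.2]
finger_gap: 0.801
gripper_force: 0.0
t 10.87 tcp [557.5 109.9 128.3] gap 0.801 F [ 0.2 -0.8 -0.2] grip 0.0 q6 -1.92
 turn units [ 0.0002 -0.0005 -0.0009] rows>=0.0 | dp units [-0.0024  0.0035  0.1085] rows>=1.3
```

View pics/w3.png

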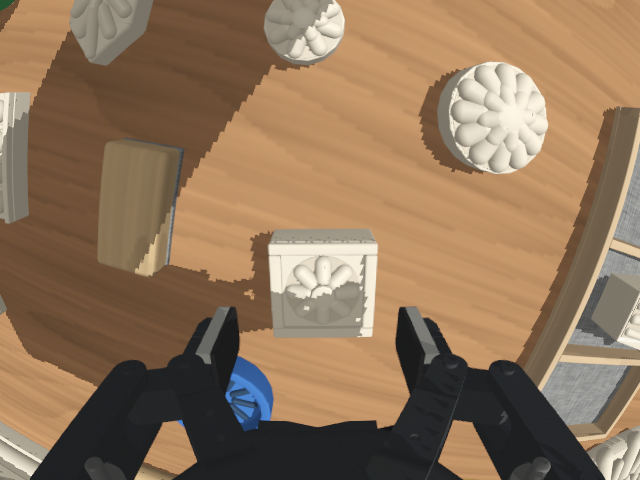

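Block A is centred between the pads at (322,285) and square to them; the mould at (245,390) is clear behind the left finger.

```bash
python3 -m crank '[{"dp":[-0.002,0.0035,0.03],"delta_rot":[0,0,0],"fingers":0.6},{"dp":[0,0,0.04],"delta_rot":[0,0,0],"fingers":0.6},{"dp":[0,0,0.026],"delta_rot":[0,0,0],"fingers":0.6},{"dp":[0,0,0.013],"delta_rot":[0,0,0],"fingers":0.6},{"dp":[0,0,0],"delta_rot":[0,0,0],"fingers":0.6},{"dp":[0,0,0],"delta_rot":[0,0,0],"fingers":0.3},{"dp":[0,0,0],"delta_rot":[0,0,0],"fingers":0.0},{"dp":[0,0,0],"delta_rot":[0,0,0],"fingers":0.0},{"dp":[0,0,0],"delta_rot":[0,0,0],"fingers":0.0},{"dp":[0,0,0],"delta_rot":[0,0,0],"fingers":0.0},{"dp":[0,0,0],"delta_rot":[0,0,0],"fingers":0.0}]' 35
python3 plan.py 419.6 332.5 160 97
```

```text
t: 11.83
tcp_pos: [0.5585, 0.1141, 0.0758]
tool_rot: [-0.175, 0.985, -0.0, 0.0]
force: [-0.0, 0.5, -1.2]
finger_gap: 0.621
gripper_force: 39.2
t 11.83 tcp [558.5 114.1  75.8] gap 0.621 F [-0.   0.5 -1.2] grip 39.2 q6 -1.92
 turn units [-0.      0.0001  0.0367] rows>=1.9 | dp units [ 0.2226  0.4674 -0.1685] rows>=6.6
```

```bash
python3 -m crank '[{"dp":[0,0,-0.015],"delta_rot":[0,0,0],"fingers":0.0},{"dp":[0,0,-0.04],"delta_rot":[0,0,0],"fingers":0.0},{"dp":[0,0,-0.04],"delta_rot":[0,0,0.0122],"fingers":0.0},{"dp":[0,0,-0.04],"delta_rot":[0,0,0.0122],"fingers":0.0},{"dp":[0,0,-0.034],"delta_rot":[0,0,0.0122],"fingers":0.0},{"dp":[0.011,0.023,0],"delta_rot":[0,0,0],"fingers":0.0},{"dp":[0.0223,0.047,0],"delta_rot":[0,0,0],"fingers":0.0},{"dp":[0.0223,0.047,0],"delta_rot":[0,0,0],"fingers":0.0},{"dp":[0.0223,0.047,0],"delta_rot":[0,0,0],"fingers":0.0},{"dp":[0.0223,0.047,0],"delta_rot":[0,0,0],"fingers":0.0},{"dp":[0.0223,0.047,0],"delta_rot":[0,0,0],"fingers":0.0},{"dp":[0.0223,0.047,0],"delta_rot":[0,0,0],"fingers":0.0}]'
python3 -m crank '[{"dp":[0.0223,0.047,0],"delta_rot":[0,0,0],"fingers":0.0},{"dp":[0.0223,0.047,0],"delta_rot":[0,0,0],"fingers":0.0},{"dp":[0.0223,0.047,0],"delta_rot":[0,0,0],"fingers":0.0},{"dp":[0.011,0.023,0],"delta_rot":[0,0,0],"fingers":0.0},{"dp":[0,0,0],"delta_rot":[0,0,0],"fingers":0.0},{"dp":[0,0,0],"delta_rot":[0,0,0],"fingers":0.0},{"dp":[0,0,0],"delta_rot":[0,0,0],"fingers":0.0}]'
python3 plan.py 419.6 332.5 83.5 97
```

```text
t: 12.83
tcp_pos: [0.4658, 0.2579, 0.1593]
tool_rot: [-0.062, 0.998, -0.0, -0.001]
force: [0.1, -0.7, -1.2]
finger_gap: 0.623
gripper_force: 39.4
t: 13.42
tcp_pos: [0.4194, 0.3328, 0.1597]
tool_rot: [-0.062, 0.998, -0.0, -0.0]
force: [-0.1, -0.4, -0.6]
finger_gap: 0.626
gripper_force: 39.3
t 13.42 tcp [419.4 332.8 159.7] gap 0.626 F [-0.1 -0.4 -0.6] grip 39.3 q6 -1.23
 turn units [-0.0001 -0.      0.0002] rows>=0.0 | dp units [-0.0002 -0.0006  0.1524] rows>=1.8
```

```bash
python3 -m crank '[{"dp":[0,0,0.02],"delta_rot":[0,0,0],"fingers":0.0},{"dp":[0,0,0.04],"delta_rot":[0,0,0],"fingers":0.0},{"dp":[0,0,0.04],"delta_rot":[0,0,0],"fingers":0.0},{"dp":[0,0,0.03],"delta_rot":[0,0,0],"fingers":0.0},{"dp":[0,0,0.015],"delta_rot":[0,0,0],"fingers":0.0},{"dp":[0,0,0.007],"delta_rot":[0,0,0],"fingers":0.0},{"dp":[0,0,0],"delta_rot":[0,0,0],"fingers":0.0},{"dp":[0,0,0],"delta_rot":[0,0,0],"fingers":0.0}]'
python3 -m crank '[{"dp":[0,0,0.002],"delta_rot":[0,0,0],"fingers":0.0},{"dp":[0,0,0],"delta_rot":[0,0,0],"fingers":0.0}]'
python3 -m crank '[{"dp":[0,0,0.001],"delta_rot":[0,0,0],"fingers":0.0},{"dp":[0,0,0],"delta_rot":[0,0,0],"fingers":0.0}]'
```

```text
t: 14.08
tcp_pos: [0.4197, 0.3331, 0.0841]
tool_rot: [-0.061, 0.998, 0.0, 0.0]
force: [0.3, 1.0, -0.8]
finger_gap: 0.625
gripper_force: 39.3
t: 14.25
tcp_pos: [0.4196, 0.3334, 0.0836]
tool_rot: [-0.061, 0.998, 0.0, 0.001]
force: [-0.4, 0.1, -0.8]
finger_gap: 0.624
gripper_force: 39.3
t: 14.42
tcp_pos: [0.4194, 0.3335, 0.0829]
tool_rot: [-0.061, 0.998, 0.0, 0.0]
force: [0.4, 0.0, -1.3]
finger_gap: 0.623
gripper_force: 39.3
```

```bash
python3 -m crank '[{"dp":[0,0,0.001],"delta_rot":[0,0,0],"fingers":0.0},{"dp":[0,0,0],"delta_rot":[0,0,0],"fingers":0.0}]'
python3 -m crank '[{"dp":[0,0,0.001],"delta_rot":[0,0,0],"fingers":0.0},{"dp":[0,0,0],"delta_rot":[0,0,0],"fingers":0.0}]'
python3 -m crank '[{"dp":[0,0,0.001],"delta_rot":[0,0,0],"fingers":0.0},{"dp":[0,0,0],"delta_rot":[0,0,0],"fingers":0.0}]'
python3 -m crank '[{"dp":[0,0,0.001],"delta_rot":[0,0,0],"fingers":0.0},{"dp":[0,0,0],"delta_rot":[0,0,0],"fingers":0.0}]'
```

```text
t: 14.58
tcp_pos: [0.4192, 0.3334, 0.0821]
tool_rot: [-0.061, 0.998, 0.0, 0.0]
force: [0.9, -0.2, -1.2]
finger_gap: 0.623
gripper_force: 39.3
t: 14.75
tcp_pos: [0.4193, 0.3334, 0.0817]
tool_rot: [-0.061, 0.998, 0.0, 0.0]
force: [-0.3, 0.0, 1.8]
finger_gap: 0.627
gripper_force: 39.5
t: 14.92
tcp_pos: [0.4192, 0.3334, 0.0817]
tool_rot: [-0.061, 0.998, 0.0, 0.0]
force: [-0.2, -1.2, 6.6]
finger_gap: 0.627
gripper_force: 40.2
t: 15.08
tcp_pos: [0.4192, 0.3334, 0.0816]
tool_rot: [-0.061, 0.998, 0.0, 0.0]
force: [-2.1, -1.8, 11.4]
finger_gap: 0.624
gripper_force: 40.6
```

```bash
python3 -m crank '[{"dp":[0,0,-0.001],"delta_rot":[0,0,0],"fingers":0.35},{"dp":[0,0,0],"delta_rot":[0,0,0],"fingers":0.45},{"dp":[0,0,0],"delta_rot":[0,0,0],"fingers":0.6},{"dp":[0,0,0],"delta_rot":[0,0,0],"fingers":0.6},{"dp":[0,0,-0.01],"delta_rot":[0,0,0],"fingers":0.6},{"dp":[0,0,-0.03],"delta_rot":[0,0,0],"fingers":0.6},{"dp":[0,0,-0.04],"delta_rot":[0,0,0],"fingers":0.6},{"dp":[0,0,-0.04],"delta_rot":[0,0,0],"fingers":0.6},{"dp":[0,0,-0.04],"delta_rot":[0,0,0],"fingers":0.6},{"dp":[0,0,-0.02],"delta_rot":[0,0,0],"fingers":0.6},{"dp":[0,0,0],"delta_rot":[0,0,0],"fingers":0.6},{"dp":[0,0,0],"delta_rot":[0,0,0],"fingers":0.6}]' 
python3 plan.py 674 -153.5 140 34
```

```text
t: 16.08
tcp_pos: [0.4192, 0.3333, 0.1712]
tool_rot: [-0.061, 0.998, 0.0, 0.0]
force: [-1.7, -0.1, 0.1]
finger_gap: 0.8
gripper_force: 0.0
t 16.08 tcp [419.2 333.3 171.2] gap 0.8 F [-1.7 -0.1  0.1] grip 0.0 q6 -1.23
 turn units [1.000e-04 1.000e-04 1.751e-01] rows>=8.8 | dp units [-1.0921 -0.122   0.0623] rows>=13.3
```

```bash
python3 -m crank '[{"dp":[0,0,0],"delta_rot":[0,0,0.0175],"fingers":0.6},{"dp":[0,0,0],"delta_rot":[0,0,0.0175],"fingers":0.6},{"dp":[0,0,0],"delta_rot":[0,0,0.0175],"fingers":0.6},{"dp":[0,0,0],"delta_rot":[0,0,0.0175],"fingers":0.6},{"dp":[0,0,0],"delta_rot":[0,0,0.0175],"fingers":0.6},{"dp":[0,0,0],"delta_rot":[0,0,0.0175],"fingers":0.6},{"dp":[0,0,0],"delta_rot":[0,0,0.0175],"fingers":0.6},{"dp":[0,0,0],"delta_rot":[0,0,0.0175],"fingers":0.6},{"dp":[0,0,0],"delta_rot":[0,0,0.0175],"fingers":0.6},{"dp":[0,0,0],"delta_rot":[0,0,0.0175],"fingers":0.6},{"dp":[-0.03,-0.003,0],"delta_rot":[0,0,0],"fingers":0.6},{"dp":[-0.06,-0.007,0],"delta_rot":[0,0,0],"fingers":0.6}]'
python3 -m crank '[{"dp":[-0.065,-0.0073,0],"delta_rot":[0,0,0],"fingers":0.6},{"dp":[-0.065,-0.0073,0],"delta_rot":[0,0,0],"fingers":0.6},{"dp":[-0.065,-0.0073,0],"delta_rot":[0,0,0],"fingers":0.6},{"dp":[-0.065,-0.0073,0],"delta_rot":[0,0,0],"fingers":0.6},{"dp":[-0.065,-0.0073,0],"delta_rot":[0,0,0],"fingers":0.6},{"dp":[-0.065,-0.0073,0],"delta_rot":[0,0,0],"fingers":0.6},{"dp":[-0.065,-0.0073,0],"delta_rot":[0,0,0],"fingers":0.6},{"dp":[-0.065,-0.0073,0],"delta_rot":[0,0,0],"fingers":0.6},{"dp":[-0.065,-0.0073,0.01],"delta_rot":[0,0,0],"fingers":0.6},{"dp":[-0.065,-0.0073,0.01],"delta_rot":[0,0,0],"fingers":0.6},{"dp":[-0.065,-0.0073,0.01],"delta_rot":[0,0,0],"fingers":0.6},{"dp":[-0.065,-0.0073,0.01],"delta_rot":[0,0,0],"fingers":0.6}]'
python3 -m crank '[{"dp":[-0.065,-0.0073,0.01],"delta_rot":[0,0,0],"fingers":0.6},{"dp":[-0.065,-0.0073,0.01],"delta_rot":[0,0,0],"fingers":0.6},{"dp":[-0.06,-0.006,0.002],"delta_rot":[0,0,0],"fingers":0.6},{"dp":[-0.03,-0.004,0],"delta_rot":[0,0,0],"fingers":0.6},{"dp":[0,0,0],"delta_rot":[0,0,0],"fingers":0.6},{"dp":[0,0,0],"delta_rot":[0,0,0],"fingers":0.6},{"dp":[0,0,0],"delta_rot":[0,0,0],"fingers":0.6},{"dp":[0,0,0],"delta_rot":[0,0,0],"fingers":0.6}]'
python3 plan.py 674 -153.5 75 34
python3 - <<'E'
from h import *
p,d,m=snap('wrist'); cv2.imwrite('pics/w4.png',p[...,::-1])
E
```

```text
t: 17.08
tcp_pos: [0.4384, 0.2943, 0.1693]
tool_rot: [0.468, 0.884, -0.001, -0.001]
force: [0.8, -0.2, 0.8]
finger_gap: 0.797
gripper_force: 0.0
t: 18.08
tcp_pos: [0.6218, -0.0559, 0.1487]
tool_rot: [0.469, 0.883, -0.0, -0.002]
force: [0.3, 0.5, -0.3]
finger_gap: 0.798
gripper_force: 0.0
t: 18.75
tcp_pos: [0.6724, -0.1508, 0.139]
tool_rot: [0.469, 0.883, -0.0, -0.002]
force: [0.2, -0.2, 1.0]
finger_gap: 0.795
gripper_force: 0.0
t 18.75 tcp [ 672.4 -150.8  139. ] gap 0.795 F [ 0.2 -0.2  1. ] grip 0.0 q6 -0.98
 turn units [-0.0002 -0.0004  0.0003] rows>=0.0 | dp units [-0.0064 -0.0004  0.128 ] rows>=1.5
```

View pics/w4.png

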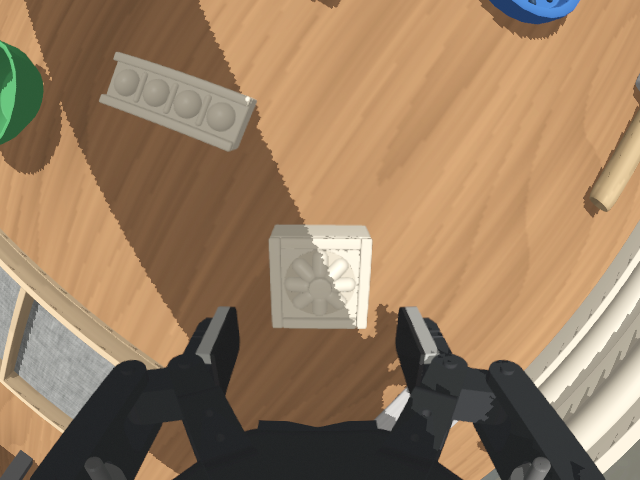

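Block B is square between the pads at (320,278), so I'll descend and grip.

```bash
python3 -m crank '[{"dp":[-0.006,0,0.02],"delta_rot":[0,0,0],"fingers":0.6},{"dp":[0,0,0.04],"delta_rot":[0,0,0],"fingers":0.6},{"dp":[0,0,0.04],"delta_rot":[0,0,0],"fingers":0.6},{"dp":[0,0,0.018],"delta_rot":[0,0,0],"fingers":0.6},{"dp":[0,0,0.01],"delta_rot":[0,0,0],"fingers":0.6},{"dp":[0,0,0],"delta_rot":[0,0,0],"fingers":0.6},{"dp":[0,0,0],"delta_rot":[0,0,0],"fingers":0.3},{"dp":[0,0,0],"delta_rot":[0,0,0],"fingers":0.0},{"dp":[0,0,0],"delta_rot":[0,0,0],"fingers":0.0},{"dp":[0,0,0],"delta_rot":[0,0,0],"fingers":0.0},{"dp":[0,0,0],"delta_rot":[0,0,0],"fingers":0.0},{"dp":[0,0,0],"delta_rot":[0,0,0],"fingers":0.0}]' 35
python3 plan.py 590.4 353.5 175 97
```

```text
t: 19.8
tcp_pos: [0.6756, -0.1552, 0.0767]
tool_rot: [0.469, 0.883, 0.0, 0.001]
force: [-0.2, -0.2, 2.2]
finger_gap: 0.622
gripper_force: 39.6
t 19.80 tcp [ 675.6 -155.2   76.7] gap 0.622 F [-0.2 -0.2  2.2] grip 39.6 q6 -0.98
 turn units [ 0.      0.0002 -0.1749] rows>=8.8 | dp units [ 0.0451  1.0306 -0.1966] rows>=12.7
```

```bash
python3 -m crank '[{"dp":[0,0,-0.015],"delta_rot":[0,0,0],"fingers":0.0},{"dp":[0,0,-0.035],"delta_rot":[0,0,0],"fingers":0.0},{"dp":[0,0,-0.015],"delta_rot":[0,0,-0.0175],"fingers":0.0},{"dp":[0,0,-0.015],"delta_rot":[0,0,-0.0175],"fingers":0.0},{"dp":[0,0,-0.015],"delta_rot":[0,0,-0.0175],"fingers":0.0},{"dp":[0,0,-0.015],"delta_rot":[0,0,-0.0175],"fingers":0.0},{"dp":[0,0,-0.015],"delta_rot":[0,0,-0.0175],"fingers":0.0},{"dp":[0,0,-0.015],"delta_rot":[0,0,-0.0175],"fingers":0.0},{"dp":[0,0,-0.015],"delta_rot":[0,0,-0.0175],"fingers":0.0},{"dp":[0,0,-0.015],"delta_rot":[0,0,-0.0175],"fingers":0.0},{"dp":[0,0,-0.015],"delta_rot":[0,0,-0.0175],"fingers":0.0},{"dp":[0,0,-0.015],"delta_rot":[0,0,-0.0175],"fingers":0.0}]'
python3 -m crank '[{"dp":[0.001,0.03,0],"delta_rot":[0,0,0],"fingers":0.0},{"dp":[0.0027,0.06,0],"delta_rot":[0,0,0],"fingers":0.0},{"dp":[0.0027,0.06,0],"delta_rot":[0,0,0],"fingers":0.0},{"dp":[0.0027,0.06,0],"delta_rot":[0,0,0],"fingers":0.0},{"dp":[0.0027,0.06,0],"delta_rot":[0,0,0],"fingers":0.0},{"dp":[0.0027,0.06,0],"delta_rot":[0,0,0],"fingers":0.0},{"dp":[0.0027,0.06,0],"delta_rot":[0,0,0],"fingers":0.0},{"dp":[0.0027,0.06,0],"delta_rot":[0,0,0],"fingers":0.0},{"dp":[0.0027,0.06,0],"delta_rot":[0,0,0],"fingers":0.0},{"dp":[0.0027,0.06,0],"delta_rot":[0,0,0],"fingers":0.0},{"dp":[0.0027,0.06,0],"delta_rot":[0,0,0],"fingers":0.0},{"dp":[0.0027,0.06,0],"delta_rot":[0,0,0],"fingers":0.0}]'
python3 -m crank '[{"dp":[0.0027,0.06,0],"delta_rot":[0,0,0],"fingers":0.0},{"dp":[0.0027,0.06,0],"delta_rot":[0,0,0],"fingers":0.0},{"dp":[0.0027,0.06,0],"delta_rot":[0,0,0],"fingers":0.0},{"dp":[0.0027,0.06,0],"delta_rot":[0,0,0],"fingers":0.0},{"dp":[0.0027,0.06,0],"delta_rot":[0,0,0],"fingers":0.0},{"dp":[0.002,0.04,0],"delta_rot":[0,0,0],"fingers":0.0},{"dp":[0,0,0],"delta_rot":[0,0,0],"fingers":0.0},{"dp":[0,0,0],"delta_rot":[0,0,0],"fingers":0.0},{"dp":[0,0,0],"delta_rot":[0,0,0],"fingers":0.0},{"dp":[0,0,0],"delta_rot":[0,0,0],"fingers":0.0}]'
python3 plan.py 590.4 353.5 84.5 97
```

```text
t: 20.8
tcp_pos: [0.675, -0.155, 0.1765]
tool_rot: [-0.064, 0.998, 0.0, -0.0]
force: [0.5, -0.0, -1.3]
finger_gap: 0.62
gripper_force: 39.3
t: 21.8
tcp_pos: [0.6162, 0.1878, 0.1756]
tool_rot: [-0.06, 0.998, 0.0, -0.001]
force: [0.6, 0.4, -1.3]
finger_gap: 0.625
gripper_force: 39.3
t: 22.63
tcp_pos: [0.589, 0.3523, 0.1757]
tool_rot: [-0.06, 0.998, -0.0, -0.0]
force: [-0.1, 0.3, -0.6]
finger_gap: 0.624
gripper_force: 39.2
t 22.63 tcp [589.  352.3 175.7] gap 0.624 F [-0.1  0.3 -0.6] grip 39.2 q6 -1.31
 turn units [-0.0001 -0.0001 -0.0002] rows>=0.0 | dp units [-0.003   0.002   0.1824] rows>=2.2
```

```bash
python3 -m crank '[{"dp":[-0.003,0.002,0.02],"delta_rot":[0,0,0],"fingers":0.0},{"dp":[0,0,0.04],"delta_rot":[0,0,0],"fingers":0.0},{"dp":[0,0,0.04],"delta_rot":[0,0,0],"fingers":0.0},{"dp":[0,0,0.04],"delta_rot":[0,0,0],"fingers":0.0},{"dp":[0,0,0.022],"delta_rot":[0,0,0],"fingers":0.0},{"dp":[0,0,0.014],"delta_rot":[0,0,0],"fingers":0.0},{"dp":[0,0,0.007],"delta_rot":[0,0,0],"fingers":0.0},{"dp":[0,0,0],"delta_rot":[0,0,0],"fingers":0.0},{"dp":[0,0,0],"delta_rot":[0,0,0],"fingers":0.0},{"dp":[0,0,0],"delta_rot":[0,0,0],"fingers":0.0}]'
python3 -m crank '[{"dp":[0,0,0.001],"delta_rot":[0,0,0],"fingers":0.0},{"dp":[0,0,0],"delta_rot":[0,0,0],"fingers":0.0}]'
python3 -m crank '[{"dp":[0,0,0.001],"delta_rot":[0,0,0],"fingers":0.0},{"dp":[0,0,0],"delta_rot":[0,0,0],"fingers":0.0}]'
```

```text
t: 23.47
tcp_pos: [0.5914, 0.3547, 0.0856]
tool_rot: [-0.061, 0.998, 0.0, 0.001]
force: [0.7, 0.5, -1.4]
finger_gap: 0.629
gripper_force: 39.3
t: 23.63
tcp_pos: [0.591, 0.3547, 0.0848]
tool_rot: [-0.061, 0.998, 0.0, 0.001]
force: [0.3, 0.5, -1.5]
finger_gap: 0.623
gripper_force: 39.3
t: 23.8
tcp_pos: [0.5907, 0.3545, 0.0837]
tool_rot: [-0.061, 0.998, 0.0, 0.0]
force: [-0.2, 0.9, -0.6]
finger_gap: 0.617
gripper_force: 39.3
```

```bash
python3 -m crank '[{"dp":[0,0,0.001],"delta_rot":[0,0,0],"fingers":0.0},{"dp":[0,0,0],"delta_rot":[0,0,0],"fingers":0.0}]'
python3 -m crank '[{"dp":[0,0,0.001],"delta_rot":[0,0,0],"fingers":0.0},{"dp":[0,0,0],"delta_rot":[0,0,0],"fingers":0.0}]'
python3 -m crank '[{"dp":[0,0,0.0005],"delta_rot":[0,0,0],"fingers":0.0},{"dp":[0,0,0],"delta_rot":[0,0,0],"fingers":0.0}]'
```

```text
t: 23.97
tcp_pos: [0.5906, 0.3544, 0.0829]
tool_rot: [-0.061, 0.998, -0.0, -0.0]
force: [-0.7, -0.4, -1.2]
finger_gap: 0.622
gripper_force: 39.3
t: 24.13
tcp_pos: [0.5906, 0.3544, 0.0827]
tool_rot: [-0.061, 0.998, -0.0, -0.0]
force: [-1.0, -0.6, 1.9]
finger_gap: 0.624
gripper_force: 39.5
t: 24.3
tcp_pos: [0.5906, 0.3544, 0.0827]
tool_rot: [-0.061, 0.998, -0.0, -0.0]
force: [-2.2, -0.7, 3.4]
finger_gap: 0.628
gripper_force: 39.8
```

```bash
python3 -m crank '[{"dp":[0,0,0],"delta_rot":[0,0,0],"fingers":0.35},{"dp":[0,0,0],"delta_rot":[0,0,0],"fingers":0.45},{"dp":[0,0,0],"delta_rot":[0,0,0],"fingers":0.6},{"dp":[0,0,0],"delta_rot":[0,0,0],"fingers":0.6},{"dp":[0,0,-0.01],"delta_rot":[0,0,0],"fingers":0.6},{"dp":[0,0,-0.03],"delta_rot":[0,0,0],"fingers":0.6},{"dp":[0,0,-0.04],"delta_rot":[0,0,0],"fingers":0.6},{"dp":[0,0,-0.04],"delta_rot":[0,0,0],"fingers":0.6},{"dp":[0,0,-0.04],"delta_rot":[0,0,0],"fingers":0.6},{"dp":[0,0,-0.02],"delta_rot":[0,0,0],"fingers":0.84},{"dp":[0,0,0],"delta_rot":[0,0,0],"fingers":0.84},{"dp":[0,0,0],"delta_rot":[0,0,0],"fingers":0.84}]' 
python3 plan.py 440 165.5 130 84.5
```

```text
t: 25.3
tcp_pos: [0.5909, 0.3545, 0.1733]
tool_rot: [-0.061, 0.998, 0.0, 0.001]
force: [0.3, 0.0, -0.5]
finger_gap: 0.922
gripper_force: 0.0
t 25.30 tcp [590.9 354.5 173.3] gap 0.922 F [ 0.3  0.  -0.5] grip 0.0 q6 -1.31
 turn units [0.0001 0.0003 0.0348] rows>=1.8 | dp units [ 0.2641 -0.4052  0.0865] rows>=5.9
```

```bash
python3 -m crank '[{"dp":[0,0,0],"delta_rot":[0,0,0.0174],"fingers":0.84},{"dp":[0,0,0],"delta_rot":[0,0,0.0174],"fingers":0.84},{"dp":[0.015,-0.023,0],"delta_rot":[0,0,0],"fingers":0.84},{"dp":[0.033,-0.05,0.01],"delta_rot":[0,0,0],"fingers":0.84},{"dp":[0.033,-0.05,0.01],"delta_rot":[0,0,0],"fingers":0.84},{"dp":[0.033,-0.05,0.01],"delta_rot":[0,0,0],"fingers":0.84},{"dp":[0.033,-0.05,0.01],"delta_rot":[0,0,0],"fingers":0.84},{"dp":[0.033,-0.05,0.01],"delta_rot":[0,0,0],"fingers":0.84},{"dp":[0.033,-0.05,0.01],"delta_rot":[0,0,0],"fingers":0.84},{"dp":[0.033,-0.05,0.01],"delta_rot":[0,0,0],"fingers":0.84},{"dp":[0.018,-0.032,0.01],"delta_rot":[0,0,0],"fingers":0.84},{"dp":[0,0,0],"delta_rot":[0,0,0],"fingers":0.84}]' 
python3 -m crank '[{"dp":[0,0,0],"delta_rot":[0,0,0],"fingers":0.84},{"dp":[0,0,0],"delta_rot":[0,0,0],"fingers":0.84},{"dp":[0,0,0],"delta_rot":[0,0,0],"fingers":0.84}]'
python3 plan.py 440 165.5 72 84.5
python3 - <<'E'
from h import *
p,d,m=snap('wrist'); cv2.imwrite('pics/w5.png',p[...,::-1])
E
```

```text
t: 26.3
tcp_pos: [0.4349, 0.1631, 0.1303]
tool_rot: [0.049, 0.999, -0.001, -0.005]
force: [-0.5, 1.0, -0.3]
finger_gap: 0.914
gripper_force: 0.0
t: 26.55
tcp_pos: [0.4411, 0.1662, 0.1321]
tool_rot: [0.048, 0.999, 0.0, 0.001]
force: [0.0, -0.2, -0.1]
finger_gap: 0.919
gripper_force: 0.0
t 26.55 tcp [441.1 166.2 132.1] gap 0.919 F [ 0.  -0.2 -0.1] grip 0.0 q6 -1.35
 turn units [0.0001 0.0003 0.0001] rows>=0.0 | dp units [ 0.0021 -0.0015  0.1202] rows>=1.4
```

View pics/w5.png

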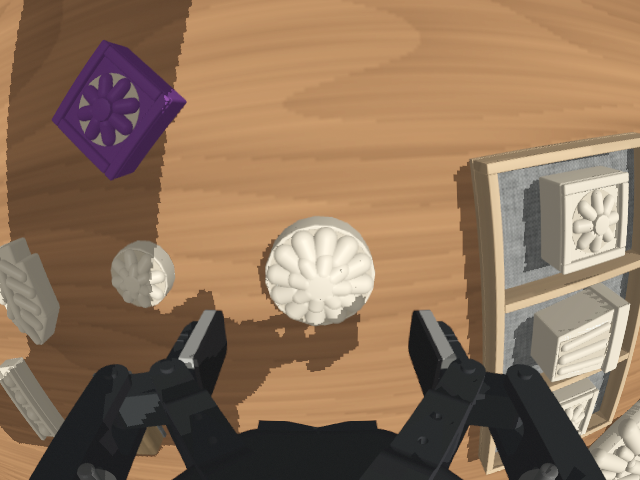

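The large rosette is centred at (320,272), the small one at (142,272) is clear of the left finger, and all three bays of the door set show seated castings at right.

```bash
python3 -m crank '[{"dp":[0.002,-0.0015,0.02],"delta_rot":[0,0,0],"fingers":0.84},{"dp":[0,0,0.04],"delta_rot":[0,0,0],"fingers":0.84},{"dp":[0,0,0.035],"delta_rot":[0,0,0],"fingers":0.84},{"dp":[0,0,0.016],"delta_rot":[0,0,0],"fingers":0.84},{"dp":[0,0,0.01],"delta_rot":[0,0,0],"fingers":0.84},{"dp":[0,0,0],"delta_rot":[0,0,0],"fingers":0.84},{"dp":[0,0,0],"delta_rot":[0,0,0],"fingers":0.4},{"dp":[0,0,0],"delta_rot":[0,0,0],"fingers":0.1},{"dp":[0,0,0],"delta_rot":[0,0,0],"fingers":0.1},{"dp":[0,0,0],"delta_rot":[0,0,0],"fingers":0.1},{"dp":[0,0,0],"delta_rot":[0,0,0],"fingers":0.1},{"dp":[0,0,0],"delta_rot":[0,0,0],"fingers":0.1}]' 35
python3 plan.py 438.8 -339.7 170 84.5
```

```text
t: 27.6
tcp_pos: [0.4392, 0.165, 0.0725]
tool_rot: [0.048, 0.999, 0.0, 0.001]
force: [-0.8, 1.7, 6.5]
finger_gap: 0.686
gripper_force: 38.3
t 27.60 tcp [439.2 165.   72.5] gap 0.686 F [-0.8  1.7  6.5] grip 38.3 q6 -1.35
 turn units [0.0001 0.0003 0.    ] rows>=0.0 | dp units [-0.0959 -1.0048 -0.195 ] rows>=12.4
```

```bash
python3 -m crank '[{"dp":[0,0,-0.01],"delta_rot":[0,0,0],"fingers":0.1},{"dp":[0,0,-0.03],"delta_rot":[0,0,0],"fingers":0.1},{"dp":[0,0,-0.04],"delta_rot":[0,0,0],"fingers":0.1},{"dp":[0,0,-0.04],"delta_rot":[0,0,0],"fingers":0.1},{"dp":[0,0,-0.04],"delta_rot":[0,0,0],"fingers":0.1},{"dp":[0,0,-0.035],"delta_rot":[0,0,0],"fingers":0.1},{"dp":[-0.003,-0.031,0],"delta_rot":[0,0,0],"fingers":0.1},{"dp":[-0.006,-0.0625,0],"delta_rot":[0,0,0],"fingers":0.1},{"dp":[-0.006,-0.0625,0],"delta_rot":[0,0,0],"fingers":0.1},{"dp":[-0.006,-0.0625,0],"delta_rot":[0,0,0],"fingers":0.1},{"dp":[-0.006,-0.0625,0],"delta_rot":[0,0,0],"fingers":0.1},{"dp":[-0.006,-0.0625,0],"delta_rot":[0,0,0],"fingers":0.1}]'
python3 -m crank '[{"dp":[-0.006,-0.0625,0],"delta_rot":[0,0,0],"fingers":0.1},{"dp":[-0.006,-0.0625,0],"delta_rot":[0,0,0],"fingers":0.1},{"dp":[-0.006,-0.0625,0],"delta_rot":[0,0,0],"fingers":0.1},{"dp":[-0.006,-0.0625,0],"delta_rot":[0,0,0],"fingers":0.1},{"dp":[-0.006,-0.0625,0],"delta_rot":[0,0,0],"fingers":0.1},{"dp":[-0.006,-0.0625,0],"delta_rot":[0,0,0],"fingers":0.1},{"dp":[-0.006,-0.0625,0],"delta_rot":[0,0,0],"fingers":0.1},{"dp":[-0.006,-0.0625,0],"delta_rot":[0,0,0],"fingers":0.1},{"dp":[-0.006,-0.0625,0],"delta_rot":[0,0,0],"fingers":0.1},{"dp":[-0.006,-0.0625,0],"delta_rot":[0,0,0],"fingers":0.1},{"dp":[-0.003,-0.031,0],"delta_rot":[0,0,0],"fingers":0.1},{"dp":[0,0,0],"delta_rot":[0,0,0],"fingers":0.1}]'
python3 -m crank '[{"dp":[0,0,0],"delta_rot":[0,0,0],"fingers":0.1},{"dp":[0,0,0],"delta_rot":[0,0,0],"fingers":0.1},{"dp":[0,0,0],"delta_rot":[0,0,0],"fingers":0.1}]'
python3 plan.py 438.8 -339.7 80.5 84.5
python3 - <<'E'
from h import *
p,d,m=snap('wrist'); cv2.imwrite('pics/w6.png',p[...,::-1])
E
```

```text
t: 28.6
tcp_pos: [0.4382, -0.0091, 0.1694]
tool_rot: [0.048, 0.999, -0.0, -0.0]
force: [0.4, 0.3, -1.1]
finger_gap: 0.689
gripper_force: 38.0
t: 29.6
tcp_pos: [0.439, -0.3413, 0.1695]
tool_rot: [0.05, 0.999, -0.002, 0.001]
force: [-0.1, 0.7, -1.3]
finger_gap: 0.686
gripper_force: 38.0
t: 29.85
tcp_pos: [0.4382, -0.3351, 0.1689]
tool_rot: [0.047, 0.999, 0.001, -0.001]
force: [-0.3, 0.3, -1.0]
finger_gap: 0.684
gripper_force: 38.0
t 29.85 tcp [ 438.2 -335.1  168.9] gap 0.684 F [-0.3  0.3 -1. ] grip 38.0 q6 -2.33
 turn units [ 0.0003 -0.0003  0.0002] rows>=0.0 | dp units [-0.002  -0.0091  0.1768] rows>=2.1
```

View pics/w6.png

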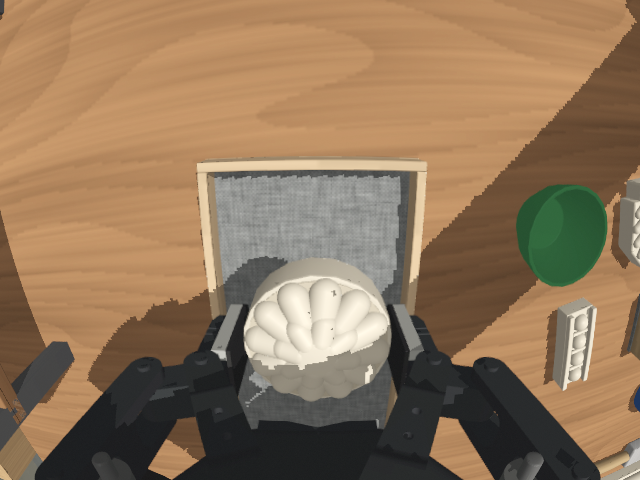

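The rosette is held flat at (318,330) over the near bay of tray two (walls at x≈215 and 415). I'll lower it; contact should come near 78.4.

```bash
python3 -m crank '[{"dp":[-0.002,-0.008,0.02],"delta_rot":[0,0,0],"fingers":0.1},{"dp":[0,0,0.04],"delta_rot":[0,0,0],"fingers":0.1},{"dp":[0,0,0.04],"delta_rot":[0,0,0],"fingers":0.1},{"dp":[0,0,0.04],"delta_rot":[0,0,0],"fingers":0.1},{"dp":[0,0,0.02],"delta_rot":[0,0,0],"fingers":0.1},{"dp":[0,0,0.01],"delta_rot":[0,0,0],"fingers":0.1},{"dp":[0,0,0.005],"delta_rot":[0,0,0],"fingers":0.1},{"dp":[0,0,0],"delta_rot":[0,0,0],"fingers":0.1},{"dp":[0,0,0],"delta_rot":[0,0,0],"fingers":0.1},{"dp":[0,0,0],"delta_rot":[0,0,0],"fingers":0.1}]'
python3 -m crank '[{"dp":[0,0,0.001],"delta_rot":[0,0,0],"fingers":0.1},{"dp":[0,0,0],"delta_rot":[0,0,0],"fingers":0.1}]'
python3 -m crank '[{"dp":[0,0,0.001],"delta_rot":[0,0,0],"fingers":0.1},{"dp":[0,0,0],"delta_rot":[0,0,0],"fingers":0.1}]'
```

```text
t: 30.73
tcp_pos: [0.4398, -0.3417, 0.0826]
tool_rot: [0.048, 0.999, -0.001, 0.001]
force: [0.0, -0.4, 0.1]
finger_gap: 0.684
gripper_force: 38.0
t: 30.9
tcp_pos: [0.4395, -0.3416, 0.0818]
tool_rot: [0.048, 0.999, -0.0, 0.0]
force: [0.6, -0.5, -0.2]
finger_gap: 0.687
gripper_force: 38.0
t: 31.07
tcp_pos: [0.4393, -0.3414, 0.0809]
tool_rot: [0.048, 0.999, -0.0, 0.0]
force: [0.1, 1.0, -0.3]
finger_gap: 0.687
gripper_force: 38.0
```

```bash
python3 -m crank '[{"dp":[0,0,0.002],"delta_rot":[0,0,0],"fingers":0.1},{"dp":[0,0,0],"delta_rot":[0,0,0],"fingers":0.1}]'
python3 -m crank '[{"dp":[0,0,0.001],"delta_rot":[0,0,0],"fingers":0.1},{"dp":[0,0,0],"delta_rot":[0,0,0],"fingers":0.1}]'
python3 -m crank '[{"dp":[0,0,0.001],"delta_rot":[0,0,0],"fingers":0.1},{"dp":[0,0,0],"delta_rot":[0,0,0],"fingers":0.1}]'
python3 -m crank '[{"dp":[0,0,0.0005],"delta_rot":[0,0,0],"fingers":0.1},{"dp":[0,0,0],"delta_rot":[0,0,0],"fingers":0.1}]'
python3 -m crank '[{"dp":[0,0,0.0005],"delta_rot":[0,0,0],"fingers":0.1},{"dp":[0,0,0],"delta_rot":[0,0,0],"fingers":0.1}]'
```

```text
t: 31.23
tcp_pos: [0.4393, -0.3413, 0.0796]
tool_rot: [0.048, 0.999, 0.0, -0.0]
force: [-1.4, 0.1, -1.0]
finger_gap: 0.685
gripper_force: 38.0
t: 31.4
tcp_pos: [0.4393, -0.3413, 0.079]
tool_rot: [0.048, 0.999, 0.0, -0.0]
force: [-0.1, -0.5, -1.0]
finger_gap: 0.689
gripper_force: 38.0
t: 31.57
tcp_pos: [0.4393, -0.3413, 0.0786]
tool_rot: [0.048, 0.999, 0.0, -0.0]
force: [0.1, -0.3, -1.3]
finger_gap: 0.686
gripper_force: 38.1
t: 31.73
tcp_pos: [0.4393, -0.3413, 0.0786]
tool_rot: [0.048, 0.999, -0.0, 0.0]
force: [0.2, 0.3, 0.9]
finger_gap: 0.685
gripper_force: 38.3
t: 31.9
tcp_pos: [0.4393, -0.3413, 0.0786]
tool_rot: [0.048, 0.999, -0.0, 0.0]
force: [-1.0, 0.9, 4.6]
finger_gap: 0.686
gripper_force: 38.6
```

```bash
python3 -m crank '[{"dp":[0,0,0],"delta_rot":[0,0,0],"fingers":0.45},{"dp":[0,0,0],"delta_rot":[0,0,0],"fingers":0.6},{"dp":[0,0,0],"delta_rot":[0,0,0],"fingers":0.7},{"dp":[0,0,0],"delta_rot":[0,0,0],"fingers":0.7},{"dp":[0,0,-0.01],"delta_rot":[0,0,0],"fingers":0.7},{"dp":[0,0,-0.03],"delta_rot":[0,0,0],"fingers":0.7},{"dp":[0,0,-0.04],"delta_rot":[0,0,0],"fingers":0.7},{"dp":[0,0,-0.04],"delta_rot":[0,0,0],"fingers":0.7},{"dp":[0,0,-0.04],"delta_rot":[0,0,0],"fingers":0.7},{"dp":[0,0,-0.02],"delta_rot":[0,0,0],"fingers":0.5},{"dp":[0,0,0],"delta_rot":[0,0,0],"fingers":0.46},{"dp":[0,0,0],"delta_rot":[0,0,0],"fingers":0.46}]' 
python3 plan.py 437.5 -53.3 135 96.9
```

```text
t: 32.9
tcp_pos: [0.4394, -0.3414, 0.1685]
tool_rot: [0.048, 0.999, -0.0, 0.0]
force: [-0.9, 0.2, -0.1]
finger_gap: 0.731
gripper_force: 0.0
t 32.90 tcp [ 439.4 -341.4  168.5] gap 0.731 F [-0.9  0.2 -0.1] grip 0.0 q6 -2.34
 turn units [-0.0001  0.0001 -0.0344] rows>=1.7 | dp units [-0.0655  0.5724  0.067 ] rows>=7.0
```

```bash
python3 -m crank '[{"dp":[0,0,0],"delta_rot":[0,0,-0.0172],"fingers":0.46},{"dp":[0,0,0],"delta_rot":[0,0,-0.0172],"fingers":0.46},{"dp":[-0.003,0.03,0],"delta_rot":[0,0,0],"fingers":0.46},{"dp":[-0.0068,0.06,0],"delta_rot":[0,0,0],"fingers":0.46},{"dp":[-0.0068,0.06,0],"delta_rot":[0,0,0],"fingers":0.46},{"dp":[-0.0068,0.06,0],"delta_rot":[0,0,0],"fingers":0.46},{"dp":[-0.0068,0.06,0],"delta_rot":[0,0,0],"fingers":0.46},{"dp":[-0.0068,0.06,0.01],"delta_rot":[0,0,0],"fingers":0.46},{"dp":[-0.0068,0.06,0.015],"delta_rot":[0,0,0],"fingers":0.46},{"dp":[-0.0068,0.06,0.015],"delta_rot":[0,0,0],"fingers":0.46},{"dp":[-0.0068,0.06,0.015],"delta_rot":[0,0,0],"fingers":0.46},{"dp":[-0.006,0.04,0.012],"delta_rot":[0,0,0],"fingers":0.46}]' 
python3 -m crank '[{"dp":[-0.002,0.022,0],"delta_rot":[0,0,0],"fingers":0.46},{"dp":[0,0,0],"delta_rot":[0,0,0],"fingers":0.46},{"dp":[0,0,0],"delta_rot":[0,0,0],"fingers":0.46},{"dp":[0,0,0],"delta_rot":[0,0,0],"fingers":0.46}]'
python3 plan.py 437.5 -53.3 73.5 96.9
python3 - <<'E'
from h import *
p,d,m=snap('wrist'); cv2.imwrite('pics/w7.png',p[...,::-1])
E
```

```text
t: 33.9
tcp_pos: [0.4352, -0.0608, 0.1335]
tool_rot: [-0.059, 0.998, 0.001, -0.002]
force: [-0.2, 0.6, -0.5]
finger_gap: 0.731
gripper_force: 0.0
t: 34.23
tcp_pos: [0.438, -0.0542, 0.1348]
tool_rot: [-0.059, 0.998, -0.0, 0.001]
force: [0.4, -0.5, 0.8]
finger_gap: 0.729
gripper_force: 0.0
t 34.23 tcp [438.  -54.2 134.8] gap 0.729 F [ 0.4 -0.5  0.8] grip 0.0 q6 -2.07
 turn units [-0.0001  0.0002 -0.0002] rows>=0.0 | dp units [0.0008 0.002  0.1226] rows>=1.5
```

View pics/w7.png

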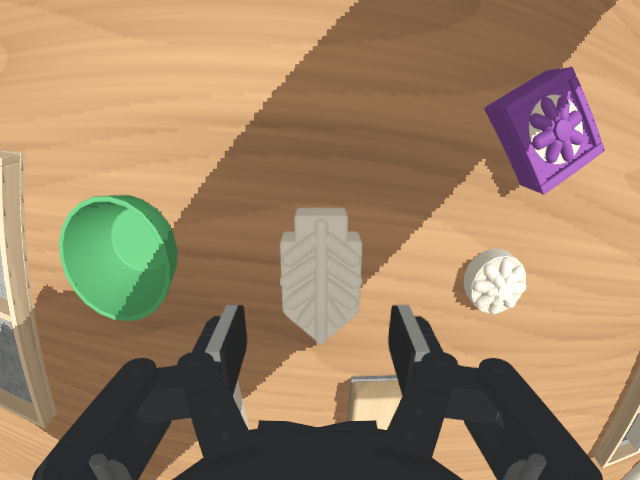

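The leaf is centred and straight between the pads at (320,270), with bowl and small rosette clear, so I'll descend and grip.

```bash
python3 -m crank '[{"dp":[0.001,0.002,0.02],"delta_rot":[0,0,0],"fingers":0.46},{"dp":[0,0,0.04],"delta_rot":[0,0,0],"fingers":0.46},{"dp":[0,0,0.038],"delta_rot":[0,0,0],"fingers":0.46},{"dp":[0,0,0.016],"delta_rot":[0,0,0],"fingers":0.46},{"dp":[0,0,0.008],"delta_rot":[0,0,0],"fingers":0.46},{"dp":[0,0,0],"delta_rot":[0,0,0],"fingers":0.46},{"dp":[0,0,0],"delta_rot":[0,0,0],"fingers":0.1},{"dp":[0,0,0],"delta_rot":[0,0,0],"fingers":-0.2},{"dp":[0,0,0],"delta_rot":[0,0,0],"fingers":-0.2},{"dp":[0,0,0],"delta_rot":[0,0,0],"fingers":-0.2},{"dp":[0,0,0],"delta_rot":[0,0,0],"fingers":-0.2},{"dp":[0,0,0],"delta_rot":[0,0,0],"fingers":-0.2}]' 35
python3 plan.py 558 -351 170 84.5
```

```text
t: 35.28
tcp_pos: [0.4372, -0.0527, 0.0744]
tool_rot: [-0.06, 0.998, -0.0, 0.001]
force: [-0.8, -1.3, 6.1]
finger_gap: 0.505
gripper_force: 37.2
t 35.28 tcp [437.2 -52.7  74.4] gap 0.505 F [-0.8 -1.3  6.1] grip 37.2 q6 -2.07
 turn units [-0.0001  0.0002  0.0344] rows>=1.7 | dp units [-0.2976 -0.5707 -0.1912] rows>=8.1
```

```bash
python3 -m crank '[{"dp":[0,0,-0.01],"delta_rot":[0,0,0],"fingers":-0.2},{"dp":[0,0,-0.03],"delta_rot":[0,0,0],"fingers":-0.2},{"dp":[0,0,-0.04],"delta_rot":[0,0,0],"fingers":-0.2},{"dp":[0,0,-0.04],"delta_rot":[0,0,0],"fingers":-0.2},{"dp":[0,0,-0.04],"delta_rot":[0,0,0.0172],"fingers":-0.2},{"dp":[0,0,-0.032],"delta_rot":[0,0,0.0172],"fingers":-0.2},{"dp":[-0.0135,-0.026,0],"delta_rot":[0,0,0],"fingers":-0.2},{"dp":[-0.027,-0.052,0],"delta_rot":[0,0,0],"fingers":-0.2},{"dp":[-0.027,-0.052,0],"delta_rot":[0,0,0],"fingers":-0.2},{"dp":[-0.027,-0.052,0],"delta_rot":[0,0,0],"fingers":-0.2},{"dp":[-0.027,-0.052,0],"delta_rot":[0,0,0],"fingers":-0.2},{"dp":[-0.027,-0.052,0],"delta_rot":[0,0,0],"fingers":-0.2}]'
python3 -m crank '[{"dp":[-0.027,-0.052,0],"delta_rot":[0,0,0],"fingers":-0.2},{"dp":[-0.027,-0.052,0],"delta_rot":[0,0,0],"fingers":-0.2},{"dp":[-0.027,-0.052,0],"delta_rot":[0,0,0],"fingers":-0.2},{"dp":[-0.027,-0.052,0],"delta_rot":[0,0,0],"fingers":-0.2},{"dp":[-0.027,-0.052,0],"delta_rot":[0,0,0],"fingers":-0.2},{"dp":[-0.0135,-0.026,0],"delta_rot":[0,0,0],"fingers":-0.2},{"dp":[0,0,0],"delta_rot":[0,0,0],"fingers":-0.2},{"dp":[0,0,0],"delta_rot":[0,0,0],"fingers":-0.2},{"dp":[0,0,0],"delta_rot":[0,0,0],"fingers":-0.2},{"dp":[0,0,0],"delta_rot":[0,0,0],"fingers":-0.2}]'
python3 plan.py 558 -351 83 84.5
python3 - <<'E'
from h import *
p,d,m=snap('wrist'); cv2.imwrite('pics/w8.png',p[...,::-1])
E
```

```text
t: 36.28
tcp_pos: [0.4973, -0.2039, 0.169]
tool_rot: [0.047, 0.999, 0.0, -0.0]
force: [-0.0, 1.3, -1.0]
finger_gap: 0.505
gripper_force: 36.3
t: 37.12
tcp_pos: [0.5564, -0.3498, 0.169]
tool_rot: [0.047, 0.999, 0.001, -0.001]
force: [-0.0, 0.6, -0.8]
finger_gap: 0.507
gripper_force: 36.3
t 37.12 tcp [ 556.4 -349.8  169. ] gap 0.507 F [-0.   0.6 -0.8] grip 36.3 q6 -2.21
 turn units [ 0.0003 -0.0004  0.0002] rows>=0.0 | dp units [-0.0034 -0.0021  0.172 ] rows>=2.1
```

View pics/w8.png

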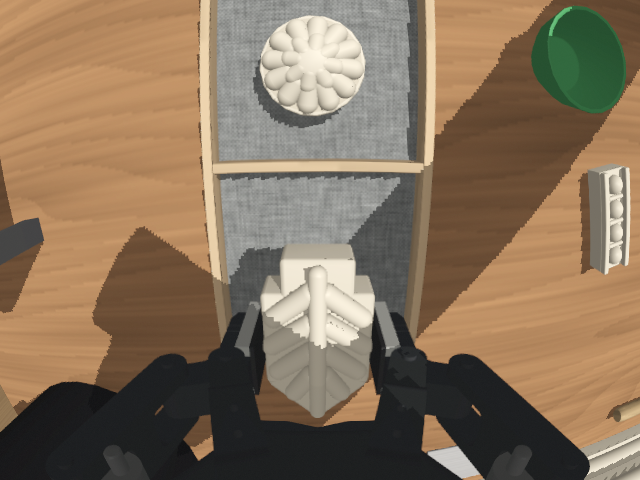

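The rosette sits flat in the near bay at (312,65), and the leaf is held level at (318,330) over the far bay.

```bash
python3 -m crank '[{"dp":[0,0,0.02],"delta_rot":[0,0,0],"fingers":-0.2},{"dp":[0,0,0.04],"delta_rot":[0,0,0],"fingers":-0.2},{"dp":[0,0,0.04],"delta_rot":[0,0,0],"fingers":-0.2},{"dp":[0,0,0.04],"delta_rot":[0,0,0],"fingers":-0.2},{"dp":[0,0,0.018],"delta_rot":[0,0,0],"fingers":-0.2},{"dp":[0,0,0.01],"delta_rot":[0,0,0],"fingers":-0.2},{"dp":[0,0,0.004],"delta_rot":[0,0,0],"fingers":-0.2},{"dp":[0,0,0],"delta_rot":[0,0,0],"fingers":-0.2},{"dp":[0,0,0],"delta_rot":[0,0,0],"fingers":-0.2},{"dp":[0,0,0],"delta_rot":[0,0,0],"fingers":-0.2}]'
python3 -m crank '[{"dp":[0,0,0.001],"delta_rot":[0,0,0],"fingers":-0.2},{"dp":[0,0,0],"delta_rot":[0,0,0],"fingers":-0.2}]'
python3 -m crank '[{"dp":[0,0,0.001],"delta_rot":[0,0,0],"fingers":-0.2},{"dp":[0,0,0],"delta_rot":[0,0,0],"fingers":-0.2}]'
```

```text
t: 38.0
tcp_pos: [0.5579, -0.3519, 0.0849]
tool_rot: [0.048, 0.999, -0.001, 0.001]
force: [0.1, 0.0, -1.0]
finger_gap: 0.508
gripper_force: 36.3
t: 38.17
tcp_pos: [0.5575, -0.3516, 0.0839]
tool_rot: [0.048, 0.999, -0.0, 0.0]
force: [-1.0, -0.2, -1.2]
finger_gap: 0.508
gripper_force: 36.3
t: 38.33
tcp_pos: [0.5573, -0.3515, 0.0829]
tool_rot: [0.048, 0.999, -0.0, 0.0]
force: [0.4, -0.3, -1.0]
finger_gap: 0.507
gripper_force: 36.3
```

```bash
python3 -m crank '[{"dp":[0,0,0.002],"delta_rot":[0,0,0],"fingers":-0.2},{"dp":[0,0,0],"delta_rot":[0,0,0],"fingers":-0.2}]'
python3 -m crank '[{"dp":[0,0,0.001],"delta_rot":[0,0,0],"fingers":-0.2},{"dp":[0,0,0],"delta_rot":[0,0,0],"fingers":-0.2}]'
python3 -m crank '[{"dp":[0,0,0.001],"delta_rot":[0,0,0],"fingers":-0.2},{"dp":[0,0,0],"delta_rot":[0,0,0],"fingers":-0.2}]'
python3 -m crank '[{"dp":[0,0,0.001],"delta_rot":[0,0,0],"fingers":-0.2},{"dp":[0,0,0],"delta_rot":[0,0,0],"fingers":-0.2}]'
python3 -m crank '[{"dp":[0,0,0.0005],"delta_rot":[0,0,0],"fingers":-0.2},{"dp":[0,0,0],"delta_rot":[0,0,0],"fingers":-0.2}]'
```

```text
t: 38.5
tcp_pos: [0.5572, -0.3513, 0.0815]
tool_rot: [0.048, 0.999, 0.0, -0.0]
force: [0.1, 0.0, -1.2]
finger_gap: 0.506
gripper_force: 36.3
t: 38.67
tcp_pos: [0.5572, -0.3514, 0.081]
tool_rot: [0.048, 0.999, 0.0, -0.0]
force: [0.3, 0.6, 0.1]
finger_gap: 0.503
gripper_force: 36.3
t: 38.83
tcp_pos: [0.5573, -0.3514, 0.0806]
tool_rot: [0.048, 0.999, 0.0, -0.0]
force: [-0.1, -0.6, -0.5]
finger_gap: 0.506
gripper_force: 36.3
t: 39.0
tcp_pos: [0.5573, -0.3514, 0.0805]
tool_rot: [0.048, 0.999, -0.0, -0.0]
force: [-0.3, 0.3, 0.8]
finger_gap: 0.511
gripper_force: 36.5
t: 39.17
tcp_pos: [0.5573, -0.3514, 0.0805]
tool_rot: [0.048, 0.999, -0.0, 0.0]
force: [-1.6, 1.0, 4.0]
finger_gap: 0.507
gripper_force: 36.9
```

The leaf is in contact with the floor. I'll release, rise and check from above.

```bash
python3 -m crank '[{"dp":[0,0,0],"delta_rot":[0,0,0],"fingers":0.1},{"dp":[0,0,0],"delta_rot":[0,0,0],"fingers":0.25},{"dp":[0,0,0],"delta_rot":[0,0,0],"fingers":0.4},{"dp":[0,0,0],"delta_rot":[0,0,0],"fingers":0.4},{"dp":[0,0,-0.01],"delta_rot":[0,0,0],"fingers":0.4},{"dp":[0,0,-0.03],"delta_rot":[0,0,0],"fingers":0.4},{"dp":[0,0,-0.05],"delta_rot":[0,0,0],"fingers":0.4},{"dp":[0,0,-0.06],"delta_rot":[0,0,0],"fingers":0.4},{"dp":[0,0,-0.06],"delta_rot":[0,0,0],"fingers":0.4},{"dp":[0,0,-0.06],"delta_rot":[0,0,0],"fingers":0.4},{"dp":[0,0,-0.06],"delta_rot":[0,0,0],"fingers":0.4},{"dp":[0.03,0,-0.05],"delta_rot":[0,0,0],"fingers":0.4}]' 
python3 -m crank '[{"dp":[0.06,0.04,0],"delta_rot":[0,0,0],"fingers":0.4},{"dp":[0.06,0.04,0],"delta_rot":[0,0,0],"fingers":0.4},{"dp":[0.06,0.04,0],"delta_rot":[0,0,0],"fingers":0.4},{"dp":[0,0.07,0],"delta_rot":[0,0,0],"fingers":0.4},{"dp":[0,0.07,0],"delta_rot":[0,0,0],"fingers":0.4},{"dp":[0,0.07,0],"delta_rot":[0,0,0],"fingers":0.4},{"dp":[0,0.07,0],"delta_rot":[0,0,0],"fingers":0.4},{"dp":[0,0.07,0],"delta_rot":[0,0,0],"fingers":0.4},{"dp":[0,0.03,0],"delta_rot":[0,0,0],"fingers":0.4},{"dp":[0,0,0],"delta_rot":[0,0,0],"fingers":0.4},{"dp":[0,0,0],"delta_rot":[0,0,0],"fingers":0.4},{"dp":[0,0,0],"delta_rot":[0,0,0],"fingers":0.4}]'
python3 - <<'E'
from h import *
p,d,m=snap('top'); cv2.imwrite('pics/top9.png',p[...,::-1])
p,d,m=snap('scene'); cv2.imwrite('pics/scene9.png',p[...,::-1])
E
```

```text
t: 40.17
tcp_pos: [0.5446, -0.3507, 0.2742]
tool_rot: [0.047, 0.999, -0.002, 0.003]
force: [0.8, -1.7, 0.5]
finger_gap: 0.697
gripper_force: 0.0
t: 41.17
tcp_pos: [0.4771, -0.0932, 0.2708]
tool_rot: [0.048, 0.999, -0.001, 0.001]
force: [-0.1, -0.9, -0.3]
finger_gap: 0.7
gripper_force: 0.0
```

View pics/top9.png

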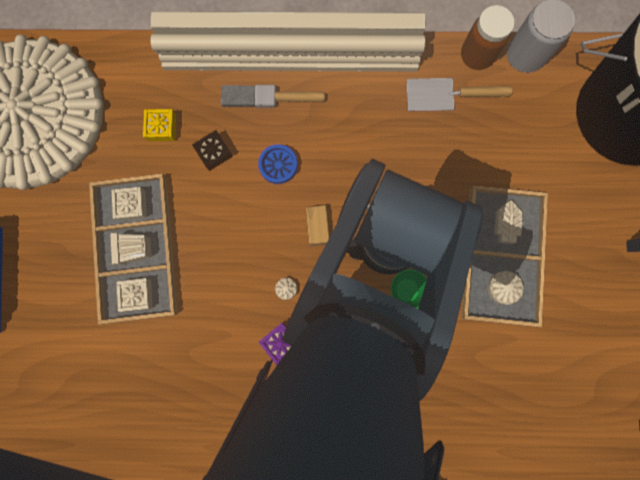

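View pics/scene9.png

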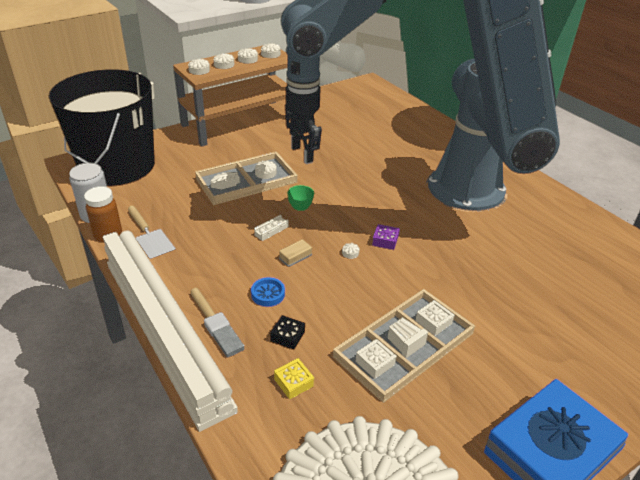

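The pictures show everything as asked. In the three-bay tray the block, keystone and block are at (128,203), (128,247) and (133,294); in the two-bay tray the leaf and rosette are at (510,220) and (507,288). The small rosette and the egg-and-dart haven't moved.

```bash
python3 -c "
from station import manip
print(manip.sign_off())"
```

```text
the job is handed in; nothing more can be done
None
```

Both orders are packed and the job is handed in at about 41 s: keystone between the two corner blocks in the three-bay tray, large rosette and acanthus leaf in the two-bay tray, all face up and flat, nothing dropped, and the small rosette and egg-and-dart untouched.

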